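# Seat a knotty stud in the marking cradle and hold the pendulum angle gauge on its mark

## Robot

A 7-joint arm with a two-finger parallel gripper is mounted at the origin on the work surface. World frame = base frame: x ahead of the robot, y to its left, z up, the work surface at z = 0. Lengths are in m, angles in rad, forces in N, time in s.
With the tool pointing down it reaches from about 0.425 to 0.925 m from the base axis. Payload 6.8 kg.
Tool frame: the origin (TCP) lies at the very end of the fingers, on their centre line; the grasp point (between the pads) lies 19 mm behind it (env.grasp_offset is the distance from the TCP to the grasp point, in m); x points along the fingers, y is the direction in which the jaws open and shut, and the axes are right-handed (so a half turn about x gives the same grasp; the last joint's range is limited). The gripper opens to 88 mm and grips with 3 to 60 N. Pads are 20 mm wide; open, the fingers measure 115 mm over their backs; the gripper's body (75 mm by 178 mm) begins 61 mm behind the grasp point.
Start: joints at [-1.34, 0.477, 0.022, 1.555, -0.011, 1.109, -0.083], TCP at [0.224, 0.637, 0.223] pointing down, gripper open.
Joint ranges: [-2.96, 2.96], [-0.34, 2.1], [-1.41, 1.46], [0.24, 2.44], [-1.37, 4.51], [0.17, 1.92], [-2.96, 2.96]. Speed limits (rad/s): [2.39, 2.39, 3.14, 3.14, 3.14, 3.14, 3.14].

## Interface

Orientations are given as a unit quaternion [w, x, y, z].
In Python, from bench import env gives the robot as it stands. The module is installed in compiled form; this text tells all that it offers.
- The arm moves only by the tool carry_out, never from a script. Its argument "increments" is one flat list of numbers, 5 for each row, row after row: the closure, from -1 (fully open) to 1 (shut), then the shift along the tool's x, y, z as a fraction of full scale, then the turn about the tool's x as a fraction of full scale. A call has 1 to 20 rows; each row shifts and turns the pose as measured when the row begins, along the tool's axes as they then stand; what a row does not reach is not made up. Full scale, the value 1, is 0.05 m for a shift and 6 degrees for a turn. A row lasts 1/10 s, in which the tool goes at most 50 mm and 8.59 degrees, less where a joint would pass 70% of its speed; a pose out of reach is approached as far as the arm can. A call with a number of a shift or a turn outside -1 to 1 is refused whole. A call with a gripper value outside its range is refused whole. The fingers move at their own pace and stop on an object; "newtons" is the grip in N (left out, the last holds). Time passes only in rows, so rows that do not move let the fingers close. It gives the time, the measured TCP pose, the force and the opening at its end, in the units of the state.
- env.read_state(): the state, without advancing time (a new reading comes with each control period).
- env.grab_frame(name): name is "side" or "top"; returns the picture (480x640x3 uint8, blue, green, red); there is no depth.
- env.calibration(name): a dict with "K" (3x3 intrinsics, pixels), "distortion" ([k1, k2, p1, p2, k3] as OpenCV has them; the pictures are not rectified), "extrinsics" (4x4, takes a point from world to camera coordinates). Camera axes: x right, y down, z forward; pixel columns grow to the right and rows downward; lengths in m; the calibration is good to about 2 mm. A picture is of the moment at which its call begins. calibration takes no time and is no camera call.
- env.close_job(): hands the job in, once; it reports no verdict.
Trained networks look in the newest picture that a camera, given by its name, has taken for a name from the list of things; names that differ only in an ending like _2 or _b are one class to them, and where a whole thing is asked for, a point or a joint stands for the part that bears it (a point fixed in the world has none). Each returns a list of dicts, best first, with "conf" (0 to 1); they miss things now and then, are a little off and sometimes report something else, mostly with a low value. They report only what shows in the picture. A call takes as long as a camera call. They do not tell look-alikes from the thing itself.
- env.recognise(camera, name): "rect" ([left, top, right, bottom] in pixels, round what is visible of it).
- env.tip_of(camera, name): "position" ([column, row] in pixels: a listed point, or the origin of a listed thing).
The state is a dict: "clock": time; "q": joint angles; "qvel": joint speeds; "joint_torque": joint torques, N m; "position": TCP position; "tool_rot": TCP orientation; "contact_force": force on the tool from outside, world axes, zero at the start; "moment": the same for the moment, N m; "gripper_width": finger opening in m.
Only numpy, scipy, OpenCV 4.12 (cv2) and the standard library are available. Lean on these libraries where they do the work, as an engineer would, in place of code of your own. Each camera call takes 0.05 s, during which the arm holds its last target.

## Task

Lay the knotty stud offcut in the pocket of the plywood marking cradle, hump up and the way round it already lies, and press it fully home, flat on the pocket's floor. Then pick the angle gauge off the joist offcut, stand the middle of its base on the blue crest line of the stud, lengthways along the stud with the dial away from the robot, and rock it there until its swinging pointer settles inside the red mark. Finish while still holding the gauge in the gripper, lightly pressed on the crest with the pointer at rest in the mark (I shall scribe the planing line along its base), and leave all the other things on the bench where they are.

Things in the scene. Friction and masses are not known exactly. Their poses are not given: they have to be found in the camera images.
- stud_center (a point): loose pine stud offcut, 38 mm wide (its x), 140 long (its y), 0.11 to 0.22 kg, lying hump up with a dark knot on each flank. Point: middle of width and length, 31.5 mm above the underside. Its top along y (mm from the middle: height above the underside): -70: 42, -55: 42, -5: 63 (crest), 25: 61, 60: 42, 70: 42, straight between
- stud_crest (a point): middle of the blue line across the crest, the highest edge of the stud's hump: 5 mm to -y of the middle of its length, 63 mm above its underside; axes as the stud's. From here the hump falls at 23 degrees towards -y; towards +y at 4 degrees for 30 mm, then at 28
- cradle_floor (a point): fixed plywood cradle: board 122 (x) x 184 (y) x 12 mm, four rails 20 mm wide round an open pocket 42 (x) x 144 (y) mm, 25 deep, with 4 mm bevels at its mouth. Point: centre of the pocket's floor, 12 mm above the bench; x across, y along the pocket, z up. A seated stud has its underside here, its crest 63 mm above, its axes parallel to these
- gauge_center (a point): loose yellow pendulum angle gauge, 118 mm high, 0.19 to 0.3 kg, upright on the joist offcut. From below: base 34 (x) x 84 (y) x 12 mm; case 24 x 76, up to 88 mm; black grip block 24 (x) x 44 (y), 88 to 118 mm, to be pinched across its 24 mm. White dial on the +x face, away from the robot. Point: its middle, 59 mm above the underside; y along the base, z up
- gauge_base (a point): centre of the underside of the gauge's base, 59 mm below gauge_center; axes as the gauge's. The red mark is on the dial, 9 to 15 degrees from its top to the gauge's +y side: the pointer is in it when the gauge is rocked so far with the +y end of its base raised (positive turn about its x)
- pointer (a joint): angle (rad) of the gauge's black pointer from the top of the dial, positive to the gauge's +y side. A weighted pendulum that swings to plumb, so it reads the gauge's rocking angle: 0 upright, 0.157 to 0.262 in the red mark (middle 0.209). Period about 0.3 s; swings die out in about 2 s
- joist_top (a point): centre of the top of the loose joist offcut, a flat block of brown timber 95 (x) x 130 (y) x 45 mm lying on the bench, 45 mm above it; the gauge starts standing on it
- tape: tape measure standing on the bench, 38 x 70 x 66 mm; bystander; origin under its middle
- pencil: flat red carpenter's pencil, 14 x 175 x 8 mm, lying; bystander; origin under its middle
- plane: hand plane, 62 x 240 mm, 85 mm high; bystander; origin under its middle
- screw_tub: round grey tub of screws, 72 mm across, 48 mm high; bystander; origin under its middle
- try_square: try square, stock 26 x 110 x 18 mm, blade 180 mm; bystander; origin under the middle of the stock
Things that resemble listed ones, but are neither listed nor needed, are in the scene too. What is shaped like the part that bears cradle_floor but green or turquoise is not meant.

How it is judged:
By the outcome, as a careful person would: the job done as asked, in the order asked, and still so for the second after the job is handed in, while the arm keeps its last pose, push and grip.
It also fails if it takes over 58 s, if anything falls off the work surface, if the arm or the gripper's body presses on something with over 40 N, if the wrist force passes 120 N, or if a joint passes its speed limit or range.

## Working session

There is one attempt and no reset: what is moved stays moved. The work goes in short steps, Python scripts to look and compute and a tool call to move; the robot and the scene stay as the last step left them, time stands still between calls to the robot, and variables do not carry over. Pictures are saved under pics/ and viewed, and the job is handed in when it is done.

Besides the shell and the picture viewer there is one more tool, called after "Call:" in YAML: its name, and indented under it one key for each argument. carry_out: Moves the arm, as the interface text tells. Its arguments: {"type":"object","properties":{"increments":{"type":"array","items":{"type":"number"}},"newtons":{"type":"number"}},"required":["increments"]}

```bash
mkdir -p pics; ls
python3 - <<'E'
from bench import env
import cv2,numpy as np
np.set_printoptions(precision=4,suppress=True)
s=env.read_state()
for k,v in s.items(): print(k,v)
for c in("side","top"):
    im=env.grab_frame(c); cv2.imwrite(f"pics/{c}0.png",im)
    k=env.calibration(c); print(c,k)
    for n in ["stud_center","stud_crest","cradle_floor","gauge_center","gauge_base","joist_top"]:
        print(n,[(round(d['conf'],2),np.round(d['position'],1)) for d in env.tip_of(c,n)])
print(env.read_state()['clock'], env.grasp_offset)
E
```

```text
pics
clock 0.0
q [-1.3401  0.4778  0.0223  1.5564 -0.0115  1.1093 -0.0831]
qvel [-0.0001 -0.0007 -0.0003 -0.0016  0.0011 -0.0018 -0.0002]
joint_torque [  0.0004 -58.2859   1.5344 -27.2595  -0.0544   0.017    0.0002]
position [0.2241 0.6361 0.2217]
tool_rot [ 0.6969  0.1186  0.6971 -0.1198]
contact_force [-0.744   0.0159 -0.082 ]
moment [ 0.0091 -0.0016 -0.0133]
gripper_width 0.08794636423898504
side {'K': array([[448.5029,   0.    , 322.361 ],
       [  0.    , 448.5029, 247.3111],
       [  0.    ,   0.    ,   1.    ]]), 'distortion': array([-0.0546,  0.    ,  0.    ,  0.    ,  0.    ]), 'extrinsics': array([[ 0.9992, -0.0375, -0.0162, -0.5049],
       [-0.0381, -0.7116, -0.7015,  0.0842],
       [ 0.0148,  0.7016, -0.7124,  1.0457],
       [ 0.    ,  0.    ,  0.    ,  1.    ]])}
stud_center []
stud_crest [(0.6, array([318.7, 177.7]))]
cradle_floor [(0.75, array([253.6, 287.9])), (0.7, array([350. , 283.3])), (0.63, array([230.4, 180.9]))]
gauge_center [(0.56, array([313.7, 367.8]))]
gauge_base [(0.91, array([315.3, 382.9])), (0.73, array([390.3, 193.9])), (0.26, array([347.3, 283.3]))]
joist_top [(0.87, array([325. , 384.8]))]
top {'K': array([[576.4292,   0.    , 323.4593],
       [  0.    , 576.4292, 240.1012],
       [  0.    ,   0.    ,   1.    ]]), 'distortion': array([-0.1451,  0.    ,  0.    ,  0.    ,  0.    ]), 'extrinsics': array([[-0.0095, -0.9999, -0.0058,  0.0211],
       [-0.9832,  0.0104, -0.182 ,  0.5429],
       [ 0.182 ,  0.004 , -0.9833,  1.5056],
       [ 0.    ,  0.    ,  0.    ,  1.    ]])}
stud_center [(0.94, array([215.1, 260.5]))]
stud_crest [(0.64, array([213.5, 257.1])), (0.27, array([355.9, 164.2]))]
cradle_floor [(0.89, array([343.8, 314.6])), (0.72, array([344.3, 233.1])), (0.55, array([197.7, 350.5]))]
gauge_center [(0.87, array([445. , 255.7]))]
gauge_base [(0.92, array([440.5, 258.7]))]
joist_top [(0.9, array([443.9, 252.5]))]
0.7 0.0187
```

View pics/side0.png

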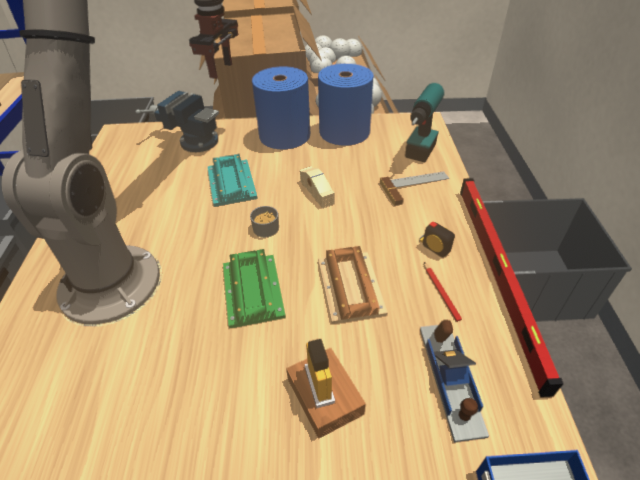

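View pics/top0.png

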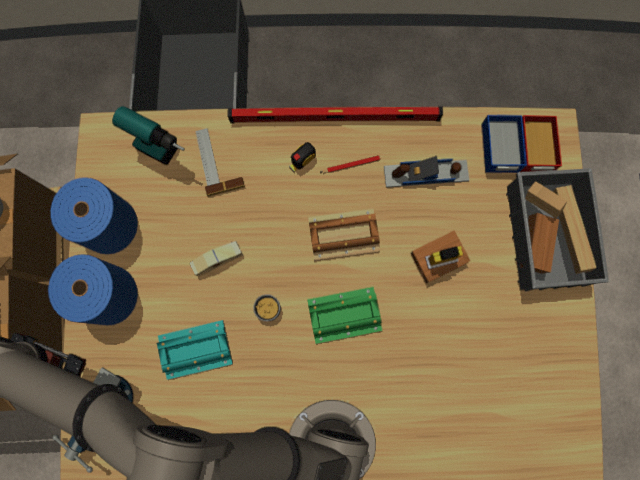

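```bash
cat > h.py <<'E'
from bench import env
import cv2,numpy as np
np.set_printoptions(precision=4,suppress=True)
def ray(c,px):
    k=env.calibration(c);E=k['extrinsics']
    u=cv2.undistortPoints(np.array([[px]],float),k['K'],np.array(k['distortion']))[0,0]
    R=E[:3,:3];o=-R.T@E[:3,3];d=R.T@np.array([u[0],u[1],1]);return o,d/np.linalg.norm(d)
def atz(c,px,z):
    o,d=ray(c,px);return o+d*(z-o[2])/d[2]
def proj(c,P):
    k=env.calibration(c);E=k['extrinsics']
    return cv2.projectPoints(np.array(P,float).reshape(-1,3),cv2.Rodrigues(E[:3,:3])[0],E[:3,3],k['K'],np.array(k['distortion']))[0][:,0]
def tri(pa,pb):
    o1,d1=ray('top',pa);o2,d2=ray('side',pb)
    A=np.c_[d1,-d2];t=np.linalg.lstsq(A,o2-o1,rcond=None)[0]
    p,q=o1+d1*t[0],o2+d2*t[1];return (p+q)/2,np.linalg.norm(p-q)
def crop(im,x0,y0,x1,y1,s,fn):
    cv2.imwrite(fn,cv2.resize(im[y0:y1,x0:x1],None,fx=s,fy=s,interpolation=cv2.INTER_CUBIC))
E
python3 - <<'E'
from h import *
t=cv2.imread('pics/top0.png');s=cv2.imread('pics/side0.png')
def pad(im):return cv2.resize(im,(400,300),interpolation=cv2.INTER_CUBIC)
a=np.vstack([np.hstack([pad(t[225:285,175:255]),pad(t[200:270,300:393])]),np.hstack([pad(s[155:215,280:360]),pad(s[230:335,300:440])])])
cv2.imwrite('pics/c1.png',a)
a=np.hstack([pad(t[220:295,400:500]),pad(s[330:435,270:410])]);cv2.imwrite('pics/c2.png',a)
print(tri((215.1,260.5),(318.7,177.7)))
print('stud',atz('top',(215.1,260.5),.0315),'crest',atz('top',(213.5,257.1),.063),atz('side',(318.7,177.7),.063))
print('crad',atz('top',(344.3,233.1),.012),atz('side',(350,283.3),.012))
print('gb',atz('top',(440.5,258.7),.045),atz('side',(315.3,382.9),.045),'gc',atz('top',(445,255.7),.104),atz('side',(313.7,367.8),.104))
E
```

```text
(array([0.4991, 0.3099, 0.0493]), np.float64(0.01753378239778481))
stud [0.493  0.3122 0.0315] crest [0.4975 0.3105 0.063 ] [0.5075 0.2944 0.063 ]
crad [ 0.5692 -0.0421  0.012 ] [ 0.5669 -0.0387  0.012 ]
gb [ 0.4895 -0.3004  0.045 ] [ 0.482  -0.2983  0.045 ] gc [ 0.4884 -0.3006  0.104 ] [ 0.4808 -0.3009  0.104 ]
```

View pics/c1.png

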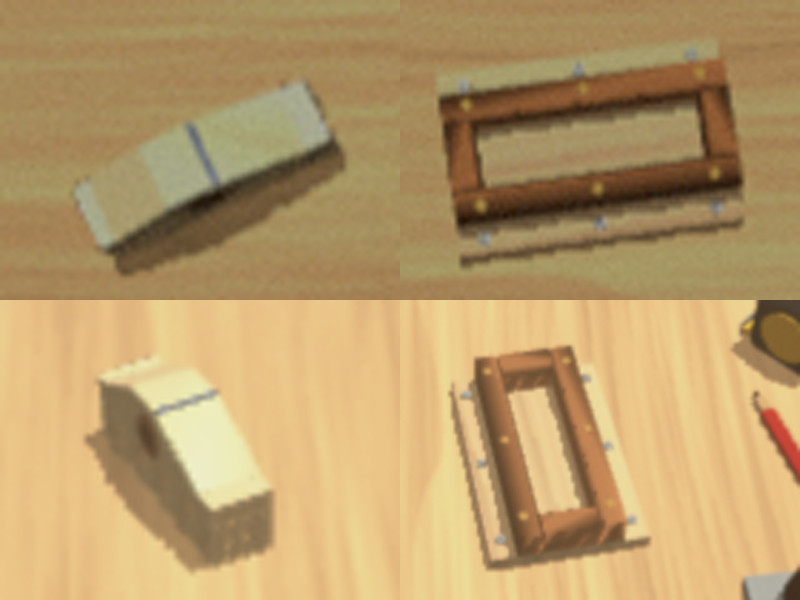

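View pics/c2.png

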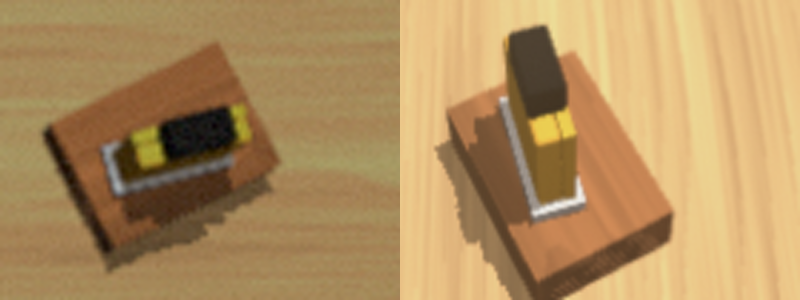

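```bash
cat > fit.py <<'E'
from h import *
from scipy.optimize import least_squares
def T(p,z0,P):
    c,s=np.cos(p[2]),np.sin(p[2]);P=np.atleast_2d(np.array(P,float))
    return np.c_[p[0]+c*P[:,0]-s*P[:,1],p[1]+s*P[:,0]+c*P[:,1],z0+P[:,2]]
def fit(p0,z0,obs,cams=('top','side')):
    def r(p):
        return np.concatenate([(proj(c,T(p,z0,[o[0] for o in obs[c]]))-np.array([o[1] for o in obs[c]])).ravel() for c in cams if c in obs])
    s=least_squares(r,p0,loss='soft_l1',x_scale=[.01,.01,.1]);return s.x,r(s.x)
def draw(im,c,p,z0,lines,s,off,col=(0,0,255)):
    for L in lines:
        q=(proj(c,T(p,z0,L))-off+.5)*s
        cv2.polylines(im,[np.round(q).astype(int)],False,col,1,cv2.LINE_AA)
def box(x,y,z0,z1):
    a=[(-x,-y),(x,-y),(x,y),(-x,y),(-x,-y)]
    return [[(i,j,z0) for i,j in a],[(i,j,z1) for i,j in a]]+[[(i,j,z0),(i,j,z1)] for i,j in a[:4]]
prof=[(-.07,0),(-.07,.042),(-.055,.042),(-.005,.063),(.025,.061),(.06,.042),(.07,.042),(.07,0)]
STUD=[[(sx*.019,y,z) for y,z in prof] for sx in(-1,1)]+[[(-.019,y,z),(.019,y,z)] for y,z in prof]
CRAD=box(.061,.092,-.012,0)[:]+box(.041,.092,.025,.025)[:1]+box(.021,.072,.0,.0)[:1]+box(.021,.072,.021,.021)[:1]+box(.025,.076,.025,.025)[:1]
GAUGE=box(.017,.042,0,.012)+box(.012,.038,.012,.088)+box(.012,.022,.088,.118)
JOIST=box(.0475,.065,-.045,0)
E
python3 - <<'E'
from fit import *
t=cv2.imread('pics/top0.png');s=cv2.imread('pics/side0.png')
def tp(x,y):return (175+x/5-.4,225+y/5-.4)
def sp(x,y):return (280+x/5-.4,155+(y-300)/5-.4)
m=.019
so={'top':[((m,-.07,.042),tp(302,83)),((-m,-.07,.042),tp(330,137)),((m,.07,.042),tp(78,185)),((-m,.07,.042),tp(107,250)),((m,-.005,.063),tp(190,124)),((-m,-.005,.063),tp(218,187))],
'side':[((-m,-.005,.063),sp(153,413)),((m,-.005,.063),sp(217,392)),((-m,-.07,.042),sp(207,510)),((m,-.07,.042),sp(272,490)),((-m,-.07,0),sp(210,563)),((m,-.07,0),sp(270,548)),((-m,.07,.042),sp(100,378)),((m,.07,.042),sp(158,360))]}
for cams in(('top',),('side',),('top','side')):
    ps,r=fit([.495,.31,.4],0,so,cams);print('stud',ps,np.abs(r).max())
def tp(x,y):return (300+(x-400)/4.301-.4,200+y/4.286-.4)
def sp(x,y):return (300+(x-400)/2.857-.3,230+(y-300)/2.857-.3)
co={'top':[((.061,.092,0),tp(438,78)),((.061,-.092,0),tp(718,40)),((-.061,.092,-.012),tp(462,264)),((-.061,-.092,-.012),tp(743,223)),((-.041,.092,.025),tp(454,196)),((-.041,-.092,.025),tp(738,160))],
'side':[((-.061,-.092,-.012),sp(490,568)),((.061,-.092,-.012),sp(650,545)),((-.041,.092,.025),sp(475,358)),((.041,.092,.025),sp(570,347))]}
for cams in(('top',),('side',),('top','side')):
    pc,r=fit([.569,-.042,.1],.012,co,cams);print('crad',pc,np.abs(r).max())
def tp(x,y):return (400+x/4-.4,220+y/4-.4)
def sp(x,y):return (270+(x-400)/2.857-.3,330+y/2.857-.3)
go={'top':[((-.017,.042,.012),tp(118,193)),((.017,.042,.012),tp(103,147)),((.012,.022,.118),tp(162,120)),((.012,-.022,.118),tp(228,107))],
'side':[((-.017,-.042,.012),sp(533,215)),((.017,-.042,.012),sp(585,203)),((-.017,.042,.012),sp(500,100)),((-.012,.022,.118),sp(507,38)),((.012,.022,.118),sp(548,26))]}
for cams in(('top',),('side',),('top','side')):
    pg,r=fit([.489,-.30,.15],.045,go,cams);print('gauge',pg,np.abs(r).max())
np.save('p.npy',[ps,pc,pg])
out=[]
for p,z,L,ct,cs in((ps,0,STUD,(175,225),(280,155)),(pc,.012,CRAD,(300,195),(310,240)),(pg,.045,GAUGE,(405,220),(285,330))):
    for im,c,o,w in((t,'top',ct,(85,75)),(s,'side',cs,(85,75))):
        k=cv2.resize(im[o[1]:o[1]+w[1],o[0]:o[0]+w[0]],None,fx=4,fy=4,interpolation=cv2.INTER_CUBIC)
        k=cv2.resize(k,None,fx=.75,fy=.75); draw(k,c,p,z,L,3,np.array(o)); out.append(k)
cv2.imwrite('pics/ov.png',np.vstack([np.hstack(out[0::2]),np.hstack(out[1::2])]))
E
```

```text
stud [0.4999 0.3098 0.446 ] 1.1428347297028836
stud [0.5001 0.3104 0.4301] 1.458867442736846
stud [0.4999 0.31   0.4364] 1.53323931420735
crad [ 0.5675 -0.0403  0.1251] 5.825378094300845
crad [ 0.568  -0.0402  0.1298] 0.7397735120653977
crad [ 0.5679 -0.0403  0.1279] 5.767733137309648
gauge [ 0.4876 -0.3014  0.2193] 0.7155172230752669
gauge [ 0.4892 -0.3041  0.2315] 1.5091187017031302
gauge [ 0.4889 -0.3031  0.2345] 2.0084594060788845
```

View pics/ov.png

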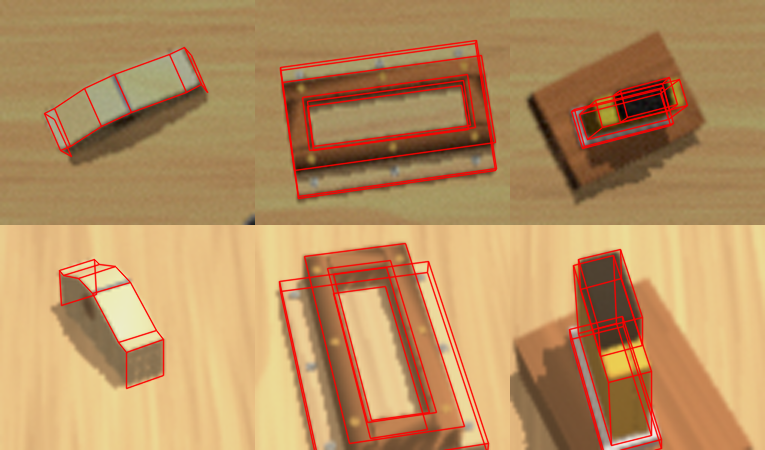

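```bash
cat > plan.py <<'E'
from fit import *
def Rq(q):
    from scipy.spatial.transform import Rotation as R
    return R.from_quat([q[1],q[2],q[3],q[0]]).as_matrix()
def plan(tx,ty,tz,yaw,turn=True):
    s=env.read_state();R=Rq(s['tool_rot']);p=s['position']
    j=R[:,1];cur=np.arctan2(j[1],j[0])
    d=(yaw-cur+np.pi/2)%np.pi-np.pi/2   # world yaw change wanted
    if not turn:d=0
    # turn about tool x (down) => negative world yaw
    a=-d*np.sign(-R[2,0]); c,sn=np.cos(a),np.sin(a)
    Rn=R@np.array([[1,0,0],[0,c,-sn],[0,sn,c]])
    v=Rn.T@(np.array([tx,ty,tz])-p)
    print('clock',s['clock'],'pos',p,'toolx',R[:,0],'jaw',np.degrees(cur),'F',s['contact_force'],'w',s['gripper_width'])
    print('turn deg',np.degrees(a),'turn units',np.degrees(a)/6,'shift units after turn',v/.05,'mm',v*1000, 'q7',s['q'][6])
E
python3 - <<'E'
from plan import *
for c,px in(('top',(80,290)),('top',(95,215))): print(atz(c,px,.15))
print(proj('top',[[.36,.47,.2],[.3,.55,.2]]))
ps=np.load('p.npy')[0]
g=T(ps,0,[0,0,.03])[0];print(g)
plan(*g,ps[2])
E
```

```text
[0.4012 0.6398 0.15  ]
[0.5976 0.6114 0.15  ]
[[136.9029 304.8756]
 [104.3473 329.4406]]
[0.4999 0.31   0.03  ]
clock 0.7 pos [0.2243 0.6367 0.2227] toolx [-0.      0.0001 -1.    ] jaw 70.58840317959512 F [-0.0709  0.3298 -0.2933] w 0.0877955335289241
turn deg 45.58737415686625 turn units 7.597895692811041 shift units after turn [3.8533 2.2342 8.2505] mm [192.6643 111.7075 412.5275] q7 -0.08310794630075281
```

Call:
carry_out:
  increments: [-1,0,-0.45,0.16,0,-1,0,-0.9,0.32,0,-1,0,-0.9,0.32,0,-1,0,-0.9,0.32,0,-1,0,-0.6,0.2,0,-1,0,0,0,0.95,-1,0,0,0,0.95,-1,0,0,0,0.95,-1,0,0,0,0.95,-1,0,0,0,0.95,-1,0,0,0,0.95,-1,0,0,0,0.95,-1,0,0,0,0.95,-1,0,0,0,0,-1,0,0,0,0]

```text
clock: 2.2
position: [0.2242, 0.4295, 0.2234]
tool_rot: [0.59, 0.391, 0.591, -0.387]
contact_force: [-0.4, -0.3, -0.0]
gripper_width: 0.0879
```

Run:
```python
from plan import *
ps=np.load('p.npy')[0]
plan(*T(ps,0,[0,0,.03])[0],ps[2])
```

```text
clock 2.2 pos [0.2242 0.4295 0.2234] toolx [ 0.0008  0.0055 -1.    ] jaw 23.22272513319354 F [-0.445  -0.261  -0.0076] w 0.0879221809440094
turn deg -1.778303889535331 turn units -0.2963839815892218 shift units after turn [3.8591 3.9746 4.5145] mm [192.9559 198.7282 225.7246] q7 -0.7879168685498156
```

Call:
carry_out:
  increments: [-1,0,0.3,0.34,-0.3,-1,0.1,0.6,0.68,0,-1,0.2,0.6,0.68,0,-1,0.3,0.6,0.68,0,-1,0.3,0.6,0.68,0,-1,0.3,0.6,0.68,0,-1,0.3,0.5,0.58,0,-1,0.3,0.17,0.2,0,-1,0,0,0,0,-1,0,0,0,0]

```text
clock: 3.2
position: [0.5113, 0.3115, 0.1311]
tool_rot: [0.602, 0.374, 0.604, -0.366]
contact_force: [0.4, -0.5, 0.3]
gripper_width: 0.0877
```

Run:
```python
from plan import *
ps=np.load('p.npy')[0]
plan(*T(ps,0,[0,0,.03])[0],ps[2])
t=env.grab_frame('top');s=env.grab_frame('side')
a=cv2.resize(t[200:320,150:310],(400,300));b=cv2.resize(s[80:230,240:440],(400,300));cv2.imwrite('pics/a1.png',np.hstack([a,b]))
```

```text
clock 3.2 pos [0.5113 0.3115 0.1311] toolx [ 0.0037  0.011  -0.9999] jaw 26.90278086638117 F [ 0.4119 -0.495   0.2964] w 0.0877035560216483
turn deg 1.901751843652306 turn units 0.31695864060871765 shift units after turn [ 2.0204 -0.2357 -0.0523] mm [101.0206 -11.7836  -2.6148] q7 -0.03867886099662732
```

View pics/a1.png

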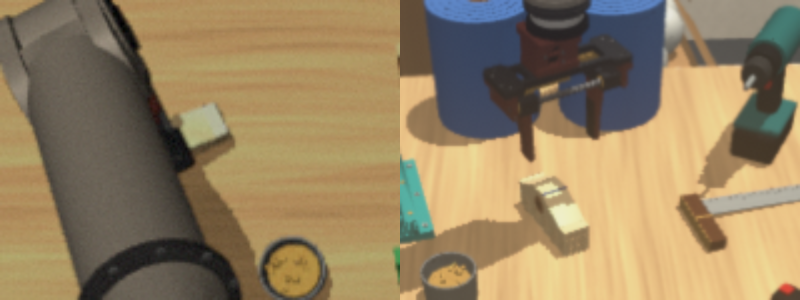

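Call:
carry_out:
  increments: [-1,0,-0.23,-0.05,0.3,-1,0.3,0,0,0,-1,0.4,0,0,0,-1,0.4,0,0,0,-1,0.3,0,0,0,-1,0,0,0,0]

```text
clock: 3.9
position: [0.4957, 0.3187, 0.0614]
tool_rot: [0.599, 0.381, 0.602, -0.367]
contact_force: [-0.1, 0.4, 0.3]
gripper_width: 0.0876
```

Run:
```python
from plan import *
ps=np.load('p.npy')[0]
plan(*T(ps,0,[0,0,.03])[0],ps[2])
t=env.grab_frame('top');s=env.grab_frame('side')
b=cv2.resize(s[80:230,240:440],(800,600));cv2.imwrite('pics/a2.png',b)
```

```text
clock 3.9 pos [0.4957 0.3187 0.0614] toolx [ 0.0076  0.02   -0.9998] jaw 26.12871115969646 F [-0.114   0.427   0.3461] w 0.087642888550539
turn deg 1.1276821369675856 turn units 0.18794702282793094 shift units after turn [ 0.6242 -0.0076  0.2014] mm [31.2123 -0.3791 10.0698] q7 -0.041828060146390254
```

View pics/a2.png

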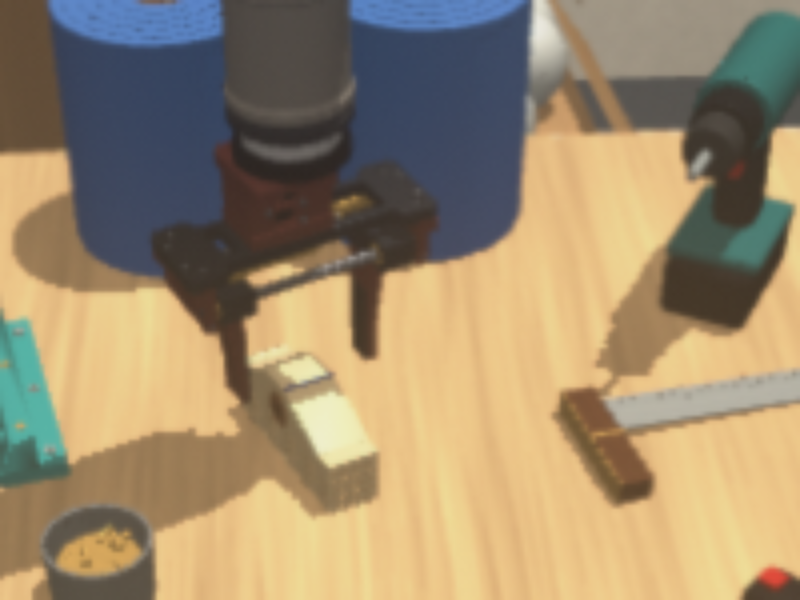

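Call:
carry_out:
  increments: [-1,0.45,0,0.2,0.18,-1,0.2,0,0,0]

```text
clock: 4.2
position: [0.5038, 0.3131, 0.0331]
tool_rot: [0.596, 0.39, 0.597, -0.369]
contact_force: [-0.7, -0.7, 0.0]
gripper_width: 0.0877
```

Run:
```python
from plan import *
ps=np.load('p.npy')[0]
plan(*T(ps,0,[0,0,.03])[0],ps[2])
print(env.read_state()['qvel'])
```

```text
clock 4.2 pos [0.5038 0.3131 0.0331] toolx [ 0.0148  0.0259 -0.9996] jaw 25.083894223714918 F [-0.7414 -0.6945  0.0129] w 0.08765039581204281
turn deg 0.08286520098604445 turn units 0.013810866831007408 shift units after turn [ 0.0599 -0.0989  0.0232] mm [ 2.9929 -4.9465  1.1621] q7 -0.025681776403553593
[ 0.0193  0.1141 -0.0762 -0.0233 -0.0502 -0.1703  0.036 ]
```

Call:
carry_out:
  increments: [-1,0.04,-0.1,0.02,0,-1,0,0,0,0,-1,0,0,0,0]

```text
clock: 4.5
position: [0.4995, 0.3113, 0.032]
tool_rot: [0.596, 0.39, 0.598, -0.368]
contact_force: [-0.7, 0.3, -0.1]
gripper_width: 0.0876
```

Run:
```python
from plan import *
ps=np.load('p.npy')[0]
plan(*T(ps,0,[0,0,.03])[0],ps[2])
print(env.read_state()['qvel'])
```

```text
clock 4.5 pos [0.4995 0.3113 0.032 ] toolx [ 0.0153  0.0272 -0.9995] jaw 25.197016363287343 F [-0.7273  0.3076 -0.0574] w 0.08757805904363192
turn deg 0.19598734055847522 turn units 0.03266455675974587 shift units after turn [ 0.0396 -0.004   0.0278] mm [ 1.98   -0.2019  1.391 ] q7 -0.02440685567319731
[-0.0023 -0.01    0.0006  0.006   0.0014  0.0052 -0.001 ]
```

Call:
carry_out:
  increments: [1,0,0,0,0,1,0,0,0,0,1,0,0,0,0,1,0,0,0,0,1,0,0,0,0,1,0,0,0,0]
  newtons: 30

```text
clock: 5.1
position: [0.5004, 0.3129, 0.0342]
tool_rot: [0.597, 0.391, 0.597, -0.366]
contact_force: [0.2, 0.6, -0.1]
gripper_width: 0.0434
```

Call:
carry_out:
  increments: [1,0,0,0,0,1,0,0,0,0]

```text
clock: 5.3
position: [0.5001, 0.3127, 0.0342]
tool_rot: [0.597, 0.39, 0.598, -0.366]
contact_force: [-0.1, -0.2, -0.2]
gripper_width: 0.038
```

Call:
carry_out:
  increments: [1,-0.2,0,0,0,1,-0.4,0,0,0,1,-0.4,0,0,0,1,-0.4,0,0,0,1,-0.2,0,0,0,1,0,0,0,0]

```text
clock: 5.9
position: [0.4977, 0.3092, 0.1177]
tool_rot: [0.596, 0.39, 0.598, -0.368]
contact_force: [0.2, 0.9, -1.8]
gripper_width: 0.0382
```

Run:
```python
from plan import *
pc=np.load('p.npy')[1]
plan(pc[0],pc[1],.11,pc[2])
s=env.grab_frame('side')
b=cv2.resize(s[80:230,240:440],(800,600));cv2.imwrite('pics/a3.png',b)
```

```text
clock 5.9 pos [0.4977 0.3092 0.1177] toolx [ 0.0153  0.0274 -0.9995] jaw 25.234151574543485 F [ 0.1983  0.8759 -1.7746] w 0.03824635001062926
turn deg 17.904492707439715 turn units 2.984082117906619 shift units after turn [-0.0162  0.4965  7.1122] mm [ -0.8111  24.8274 355.6081] q7 -0.06159772432439421
```

View pics/a3.png

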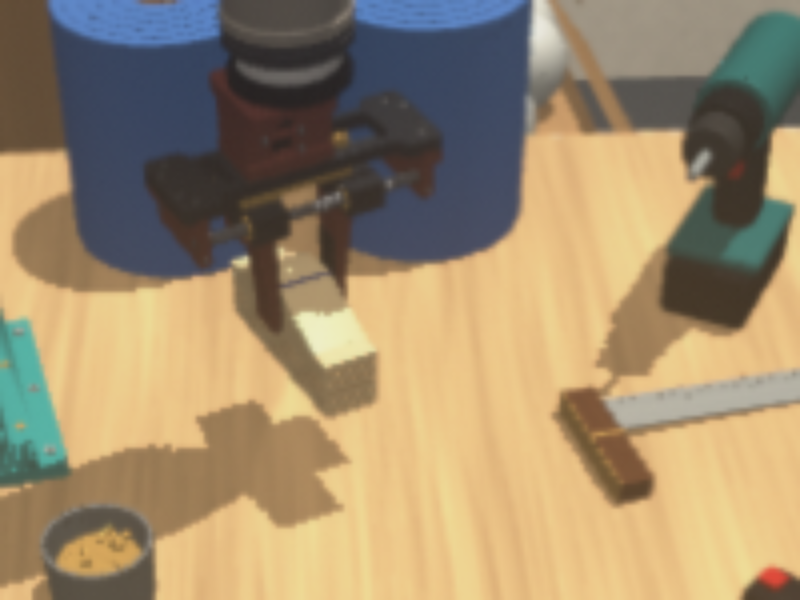

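Call:
carry_out:
  increments: [1,0,0,0,0.4,1,0,0,0,0.7,1,0,0,0,0.8,1,0,0,0,0.7,1,0,0,0,0.4,1,0,0,0,0,1,0,0.02,0.3,0,1,0,0.04,0.6,0,1,0,0.05,0.7,0,1,0,0.05,0.7,0,1,0,0.05,0.7,0,1,0,0.05,0.7,0,1,0,0.05,0.7,0,1,0,0.05,0.7,0,1,0,0.05,0.7,0,1,0,0.04,0.5,0,1,0,0.02,0.2,0,1,0,0,0,0,1,0,0,0,0]

```text
clock: 7.85
position: [0.5529, -0.0379, 0.0997]
tool_rot: [0.527, 0.472, 0.533, -0.464]
contact_force: [-0.4, -0.5, -1.8]
gripper_width: 0.0381
```

Run:
```python
from plan import *
pc=np.load('p.npy')[1]
plan(pc[0],pc[1],.11,pc[2])
s=env.grab_frame('side');t=env.grab_frame('top')
cv2.imwrite('pics/s4.png',s);cv2.imwrite('pics/t4.png',t)
b=cv2.resize(s[150:330,260:500],(800,600));cv2.imwrite('pics/a4.png',b)
```

```text
clock 7.85 pos [ 0.5529 -0.0379  0.0997] toolx [ 0.0003  0.0145 -0.9999] jaw 7.059380603742482 F [-0.3937 -0.4594 -1.7645] w 0.03805156994107353
turn deg -0.2702782633612896 turn units -0.045046377226881595 shift units after turn [-0.2064  0.2907  0.0817] mm [-10.3219  14.5352   4.0875] q7 0.3201453305890779
```

View pics/a4.png

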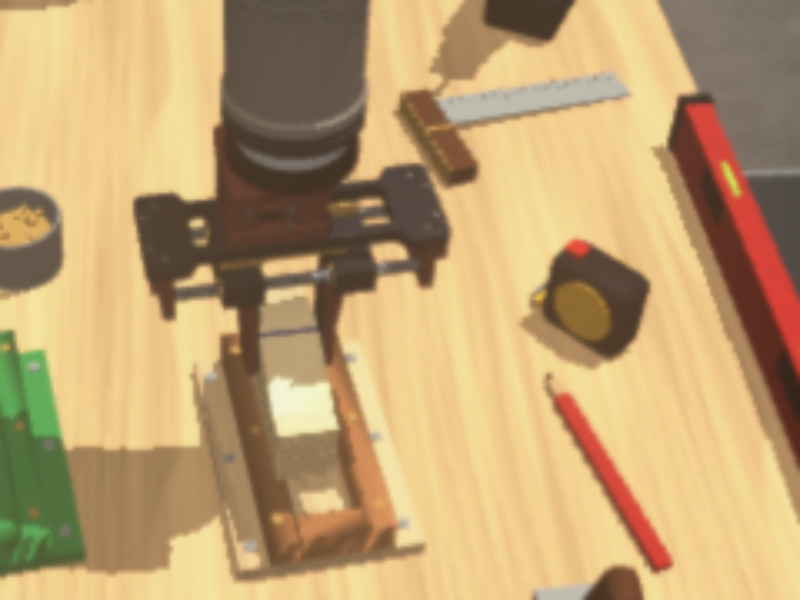

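Call:
carry_out:
  increments: [1,0,0.15,0.02,0,1,0,0.15,0.02,0,1,0,0,0,0,1,0,0,0,0]

```text
clock: 8.35
position: [0.57, -0.0322, 0.0997]
tool_rot: [0.528, 0.47, 0.536, -0.461]
contact_force: [0.1, 0.4, -2.1]
gripper_width: 0.038
```

Run:
```python
from plan import *
pc=np.load('p.npy')[1]
plan(pc[0],pc[1],.11,pc[2])
s=env.grab_frame('side');t=env.grab_frame('top')
cv2.imwrite('pics/s5.png',s);cv2.imwrite('pics/t5.png',t)
st=env.read_state();p=st['position'];jw=np.arctan2(Rq(st['tool_rot'])[1,1],Rq(st['tool_rot'])[0,1])
out=[]
for im,c,o in((s,'side',(310,220)),(t,'top',(300,200))):
    k=cv2.resize(im[o[1]:o[1]+120,o[0]:o[0]+80],None,fx=5,fy=5,interpolation=cv2.INTER_CUBIC)
    off=T([0,0,jw],0,[0,-.0026,0])[0]
    draw(k,c,[p[0]+off[0],p[1]+off[1],jw],p[2]-.034,STUD,5,np.array(o)); draw(k,c,pc,.012,CRAD,5,np.array(o),(255,255,0));out.append(k)
cv2.imwrite('pics/a5.png',np.hstack(out))
```

```text
clock 8.35 pos [ 0.57   -0.0322  0.0997] toolx [ 0.0004  0.0163 -0.9999] jaw 7.579228252691692 F [ 0.0843  0.3711 -2.0575] w 0.038000667097483676
turn deg 0.2495693855879163 turn units 0.04159489759798605 shift units after turn [-0.2096 -0.0618  0.1521] mm [-10.4798  -3.0924   7.6045] q7 0.32221731859356534
```

View pics/a5.png

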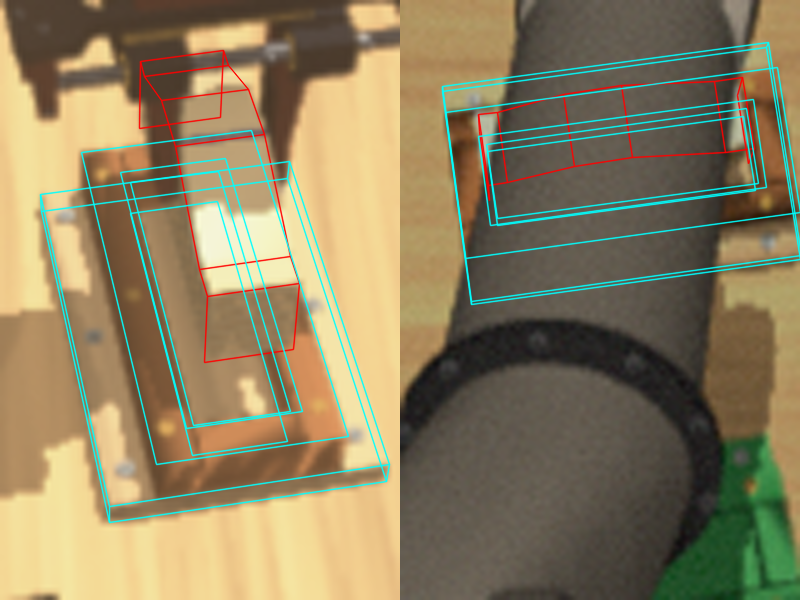

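Call:
carry_out:
  increments: [1,0.15,-0.06,0.1,0.04,1,0.2,0,0,0,1,0.1,0,0,0,1,0,0,0,0]

```text
clock: 8.85
position: [0.5662, -0.0383, 0.0747]
tool_rot: [0.527, 0.471, 0.535, -0.463]
contact_force: [-0.4, -0.6, -0.7]
gripper_width: 0.0381
```

```bash
cat > chk.py <<'E'
from plan import *
import sys
pc=np.load('p.npy')[1]
g=T(pc,0,[0,.0026,.046])[0]
plan(*g,pc[2])
s=env.grab_frame('side')
st=env.read_state();p=st['position'];jw=np.arctan2(Rq(st['tool_rot'])[1,1],Rq(st['tool_rot'])[0,1])
out=[]
off=T([0,0,jw],0,[0,-.0026,0])[0];o=(310,220)
for d in(0,1):
    k=cv2.resize(s[o[1]:o[1]+120,o[0]:o[0]+80],None,fx=5,fy=5,interpolation=cv2.INTER_CUBIC)
    if d:draw(k,'side',[p[0]+off[0],p[1]+off[1],jw],p[2]-.034,STUD,5,np.array(o)); draw(k,'side',pc,.012,CRAD,5,np.array(o),(255,255,0))
    out.append(k)
cv2.imwrite(sys.argv[1],np.hstack(out))
E
python3 chk.py pics/a6.png
```

```text
clock 8.85 pos [ 0.5662 -0.0383  0.0747] toolx [-0.0007  0.0161 -0.9999] jaw 7.250629817508738 F [-0.4484 -0.5995 -0.6804] w 0.03805810366518648
turn deg -0.07902904959503577 turn units -0.013171508265839295 shift units after turn [0.5743 0.0266 0.0012] mm [28.7136  1.3298  0.0585] q7 0.3450455879097225
```

View pics/a6.png

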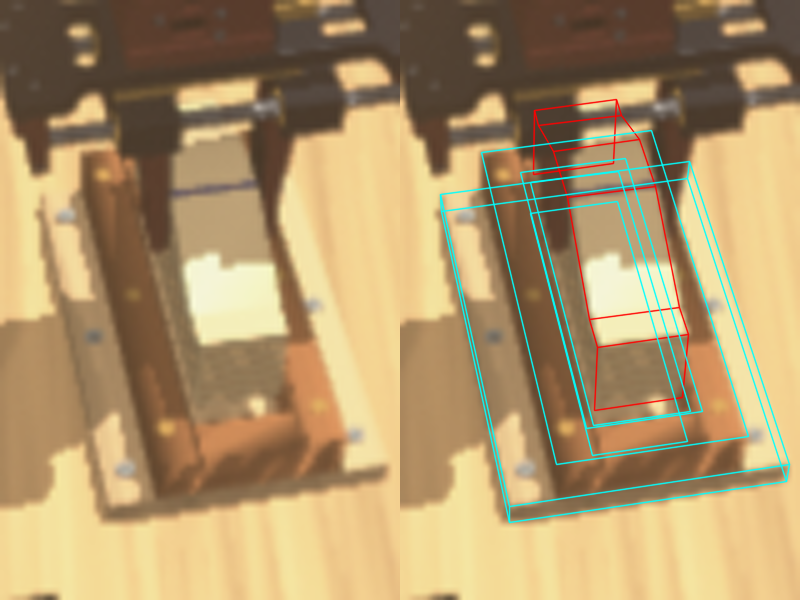

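Call:
carry_out:
  increments: [1,0.15,0.03,0,0,1,0.15,0,0,0,1,0.15,0,0,0,1,0.1,0,0,0,1,0,0,0,0]

```text
clock: 9.4
position: [0.5679, -0.0375, 0.0455]
tool_rot: [0.527, 0.471, 0.535, -0.463]
contact_force: [-2.8, -0.3, 7.0]
gripper_width: 0.0379
```

```bash
python3 chk.py pics/a7.png
```

```text
clock 9.4 pos [ 0.5679 -0.0375  0.0455] toolx [-0.0011  0.0164 -0.9999] jaw 7.287652330887653 F [-2.8307 -0.3418  7.0362] w 0.03789858029821245
turn deg -0.04200653621611632 turn units -0.0070010893693527206 shift units after turn [-0.0105 -0.007   0.0016] mm [-0.5256 -0.3488  0.0787] q7 0.3648442867722787
```

View pics/a7.png

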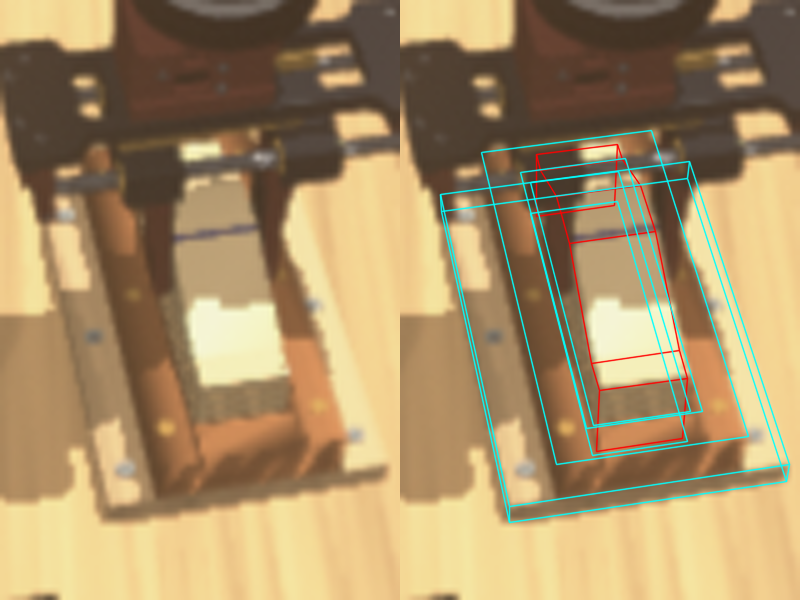

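Call:
carry_out:
  increments: [1,0.1,0,0,0,1,0.15,0,0,0,1,0.15,0,0,0,1,0.15,0,0,0]

```text
clock: 9.85
position: [0.5681, -0.0387, 0.0364]
tool_rot: [0.524, 0.474, 0.537, -0.461]
contact_force: [-37.0, 3.5, 101.9]
gripper_width: 0.0382
```

```bash
python3 chk.py pics/a8.png
```

```text
clock 9.85 pos [ 0.5681 -0.0387  0.0364] toolx [-0.0025  0.0261 -0.9997] jaw 7.2075785668077454 F [-36.9732   3.509  101.8781] w 0.038175897812536566
turn deg -0.12208030029602517 turn units -0.020346716716004194 shift units after turn [-0.1922 -0.0086 -0.0272] mm [-9.6085 -0.4284 -1.3585] q7 0.38379841279357757
```

View pics/a8.png

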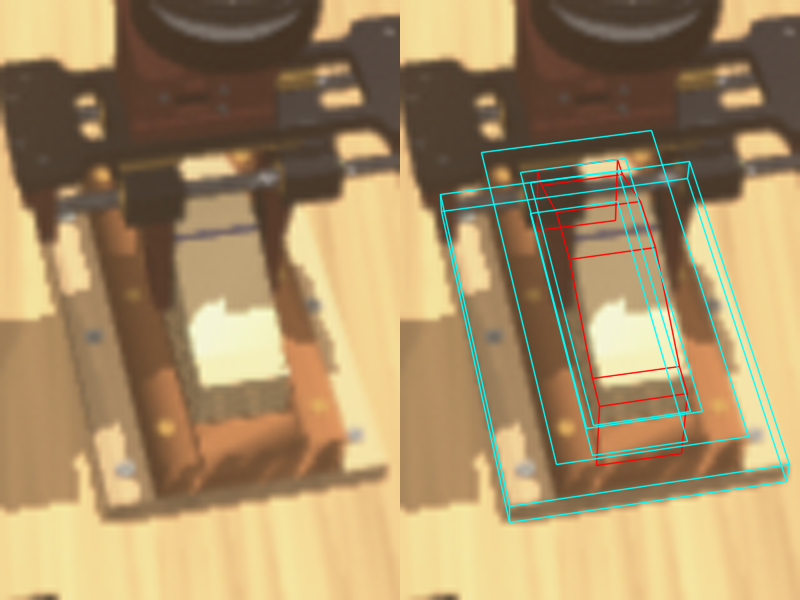

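Call:
carry_out:
  increments: [1,-0.15,0,0,0,1,0,0,0,0]

```text
clock: 10.1
position: [0.568, -0.039, 0.0473]
tool_rot: [0.524, 0.475, 0.537, -0.46]
contact_force: [-1.4, -1.0, -2.0]
gripper_width: 0.0376
```

```bash
python3 chk.py pics/a9.png
```

```text
clock 10.1 pos [ 0.568  -0.039   0.0473] toolx [-0.      0.0283 -0.9996] jaw 7.188662281277002 F [-1.424  -0.9812 -2.0302] w 0.037571949528053636
turn deg -0.1409965858267722 turn units -0.023499430971128703 shift units after turn [ 0.0258 -0.0057 -0.0261] mm [ 1.2902 -0.2825 -1.3026] q7 0.3789478760713614
```

Call:
carry_out:
  increments: [1,0.1,0,0,0,1,0.1,0,0,0,-1,0,0,0,0,-1,0,0,0,0,-1,0,0,0,0,-1,0,0,0,0]

```text
clock: 10.75
position: [0.5755, -0.0383, 0.038]
tool_rot: [0.527, 0.478, 0.534, -0.457]
contact_force: [2.8, -0.1, 6.0]
gripper_width: 0.0663
```

```bash
python3 chk.py pics/a10.png
```

```text
clock 10.75 pos [ 0.5755 -0.0383  0.038 ] toolx [ 0.012   0.0286 -0.9995] jaw 7.15500290191319 F [ 2.8048 -0.0573  6.0346] w 0.06631198955592217
turn deg -0.17465596519058763 turn units -0.029109327531764605 shift units after turn [-0.1622 -0.1538 -0.0365] mm [-8.1121 -7.6877 -1.827 ] q7 0.38628769735030954
```

View pics/a10.png

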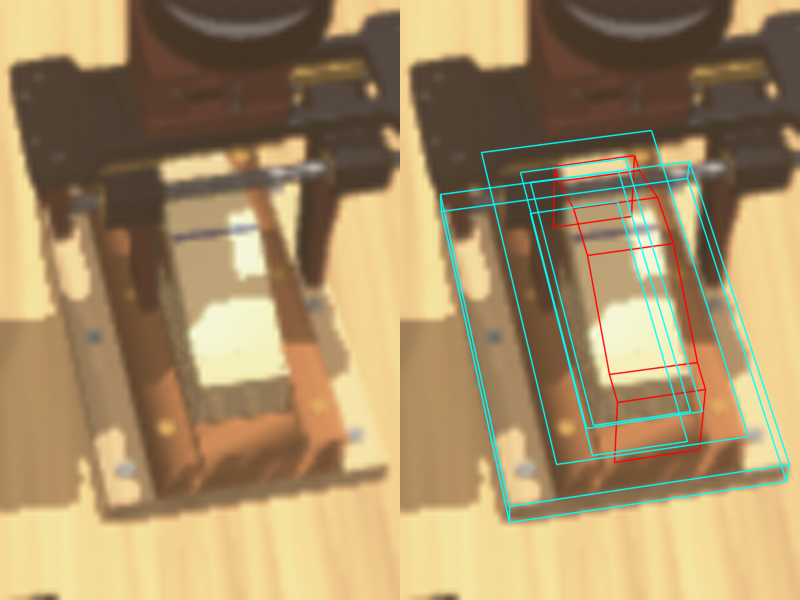

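Call:
carry_out:
  increments: [-1,-0.2,0,0,0,-1,-0.5,-0.1,0,0,-1,-0.5,0,0,0,-1,-0.4,0,0,0,-1,0,0,0,0]

```text
clock: 11.3
position: [0.5656, -0.0415, 0.1171]
tool_rot: [0.524, 0.475, 0.536, -0.46]
contact_force: [-0.5, -0.2, -0.6]
gripper_width: 0.0875
```

```bash
cat > seat.py <<'E'
from plan import *
import sys
pc=np.load('p.npy')[1]
plan(*T(pc,0,[0,-.005,.08])[0],pc[2])
s=env.grab_frame('side');cv2.imwrite('pics/s_'+sys.argv[1],s)
out=[];o=(310,220)
for d in(0,1):
    k=cv2.resize(s[o[1]:o[1]+120,o[0]:o[0]+80],None,fx=5,fy=5,interpolation=cv2.INTER_CUBIC)
    if d:draw(k,'side',pc,.012,STUD,5,np.array(o)); draw(k,'side',pc,.012,CRAD,5,np.array(o),(255,255,0))
    out.append(k)
cv2.imwrite('pics/'+sys.argv[1],np.hstack(out))
E
python3 seat.py b1.png
```

```text
clock 11.3 pos [ 0.5656 -0.0415  0.1171] toolx [ 0.0014  0.0273 -0.9996] jaw 7.12791829771641 F [-0.4765 -0.1584 -0.5657] w 0.0875125114765484
turn deg -0.2017405693873621 turn units -0.033623428231227014 shift units after turn [0.7405 0.0446 0.1009] mm [37.027   2.2294  5.0473] q7 0.3327340554683249
```

View pics/b1.png

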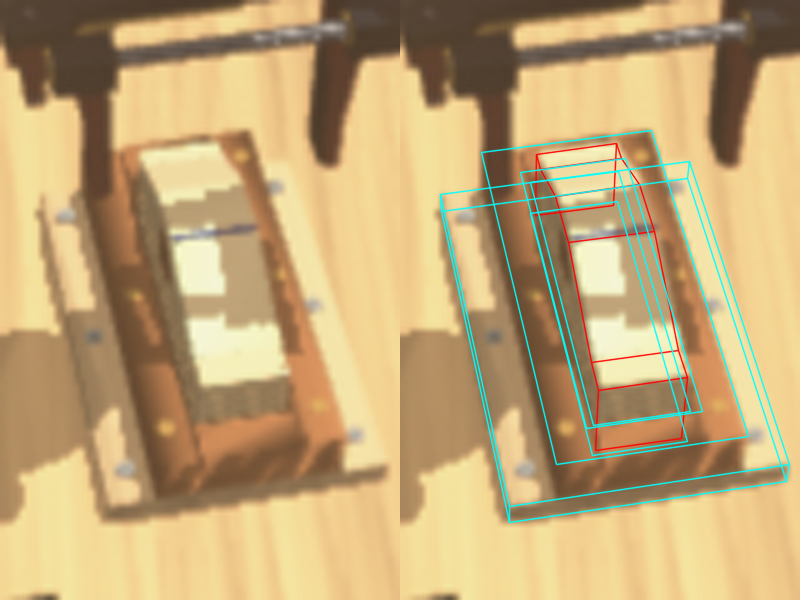

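Call:
carry_out:
  increments: [1,0,0.04,-0.1,0,1,0,0,0,0,1,0,0,0,0,1,0,0,0,0,1,0.2,0,0,0,1,0.25,0,0,0,1,0.12,0,0,0,1,0,0,0,0,1,0,0,0,0]

```text
clock: 12.25
position: [0.5617, -0.0343, 0.0789]
tool_rot: [0.521, 0.472, 0.539, -0.463]
contact_force: [0.7, 0.6, 0.2]
gripper_width: 0.0191
```

```bash
python3 seat.py b2.png
```

```text
clock 12.25 pos [ 0.5617 -0.0343  0.0789] toolx [-0.0113  0.0264 -0.9996] jaw 7.177857809556453 F [0.7305 0.6085 0.1663] w 0.019108698468855573
turn deg -0.15180105754731535 turn units -0.02530017625788589 shift units after turn [-0.03    0.1074  0.233 ] mm [-1.4975  5.3684 11.6522] q7 0.3443084068466661
```

Call:
carry_out:
  increments: [1,0,0.08,0,0,1,0,0,0,0,1,0,0,0,0,1,0.04,0,0,0]

```text
clock: 12.7
position: [0.5672, -0.0338, 0.0781]
tool_rot: [0.522, 0.473, 0.539, -0.463]
contact_force: [-0.4, 0.5, -0.2]
gripper_width: 0.0007
```

Call:
carry_out:
  increments: [1,0.04,0,0,0]

```text
clock: 12.8
position: [0.5673, -0.0337, 0.0762]
tool_rot: [0.522, 0.473, 0.539, -0.463]
contact_force: [0.4, -0.4, 0.9]
gripper_width: 0.0005
```

Call:
carry_out:
  increments: [1,0.05,0,0,0]

```text
clock: 12.9
position: [0.5676, -0.0337, 0.075]
tool_rot: [0.522, 0.473, 0.539, -0.462]
contact_force: [-10.3, 0.9, 35.4]
gripper_width: 0.0006
```

Call:
carry_out:
  increments: [1,0.04,0,0,0,1,0.04,0,0,0]

```text
clock: 13.1
position: [0.5677, -0.0337, 0.0751]
tool_rot: [0.521, 0.474, 0.539, -0.462]
contact_force: [-7.0, 1.2, 22.1]
gripper_width: 0.0003
```

```bash
python3 seat.py b3.png
```

```text
clock 13.1 pos [ 0.5677 -0.0337  0.0751] toolx [-0.0079  0.03   -0.9995] jaw 7.115319769222456 F [-7.013   1.2072 22.0844] w 0.0002610740792726689
turn deg -0.2143390978813224 turn units -0.035723182980220404 shift units after turn [-0.1043 -0.0137  0.2283] mm [-5.2154 -0.6871 11.4146] q7 0.35026378904779837
```

View pics/b3.png

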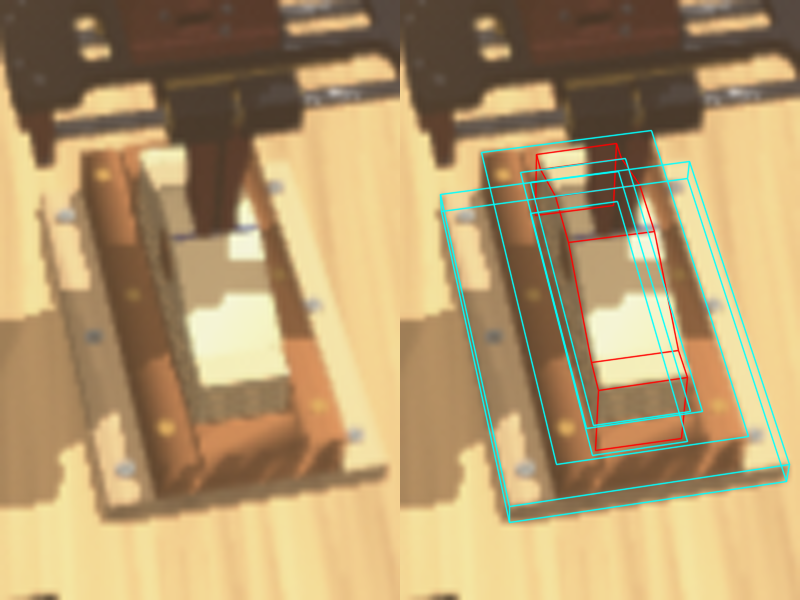

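Call:
carry_out:
  increments: [1,-0.1,0,0,0,-1,-0.4,0,0,0,-1,-0.7,0,0,0,-1,-0.7,0,0,0,-1,-0.5,0,0,0,-1,0,0,0,0]

```text
clock: 13.75
position: [0.5677, -0.0377, 0.199]
tool_rot: [0.52, 0.474, 0.539, -0.462]
contact_force: [-0.8, 0.7, 0.1]
gripper_width: 0.0371
```

Run:
```python
from plan import *
pg=np.load('p.npy')[2]
plan(pg[0],pg[1],.129,.228)
print(atz('side',(310+170/5-.4,220+238/5-.4),.075),atz('side',(310+258/5-.4,220+228/5-.4),.075),T(np.load('p.npy')[1],0,[[-.019,-.005,.075],[.019,-.005,.075]]))
t=env.grab_frame('top')
cv2.imwrite('pics/t9.png',cv2.resize(t[180:300,260:420],(800,600),interpolation=cv2.INTER_CUBIC))
```

```text
clock 13.75 pos [ 0.5677 -0.0377  0.199 ] toolx [-0.0098  0.0301 -0.9995] jaw 7.074307629697524 F [-0.7576  0.6504  0.1477] w 0.0370594942534078
turn deg -5.9891300992852425 turn units -0.9981883498808738 shift units after turn [ 1.2549 -2.7311  4.856 ] mm [  62.7433 -136.5533  242.7998] q7 0.2747533736040346
[ 0.5507 -0.0454  0.075 ] [ 0.5892 -0.0416  0.075 ] [[ 0.5497 -0.0476  0.075 ]
 [ 0.5874 -0.0428  0.075 ]]
```

View pics/t9.png

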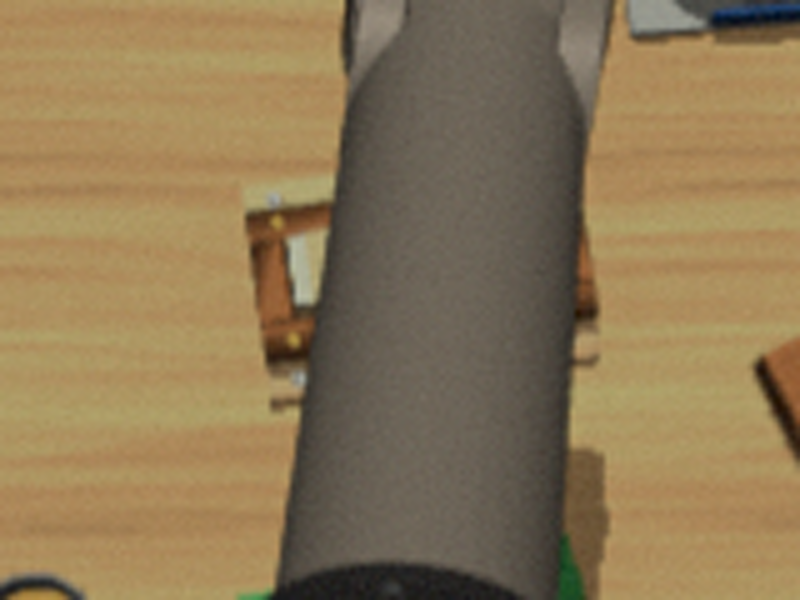

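Call:
carry_out:
  increments: [-1,0,0,0,-0.5,-1,0,0,0,-0.5,-1,0,-0.2,0.35,0,-1,0,-0.4,0.7,0,-1,0,-0.4,0.7,0,-1,0,-0.4,0.7,0,-1,0,-0.4,0.7,0,-1,0,-0.4,0.7,0,-1,0,-0.3,0.55,0,-1,0,-0.15,0.3,0,-1,0,0,0,0,-1,0,0,0,0]

```text
clock: 15.0
position: [0.4812, -0.2997, 0.1719]
tool_rot: [0.538, 0.438, 0.574, -0.435]
contact_force: [0.3, 0.6, -0.3]
gripper_width: 0.0879
```

Run:
```python
from plan import *
pg=np.load('p.npy')[2]
plan(pg[0],pg[1],.129,.228)
t=env.grab_frame('side')
cv2.imwrite('pics/t10.png',cv2.resize(t[270:420,230:430],(800,600),interpolation=cv2.INTER_CUBIC))
t=env.grab_frame('top')
cv2.imwrite('pics/t11.png',cv2.resize(t[180:300,260:420],(800,600),interpolation=cv2.INTER_CUBIC))
```

```text
clock 15.0 pos [ 0.4812 -0.2997  0.1719] toolx [-0.0378  0.0356 -0.9986] jaw 13.725968335093995 F [ 0.3388  0.6113 -0.3392] w 0.08787650315950388
turn deg 0.6625306061112205 turn units 0.11042176768520341 shift units after turn [0.8483 0.1594 0.1369] mm [42.4129  7.9702  6.8428] q7 0.907163079025948
```

View pics/t10.png

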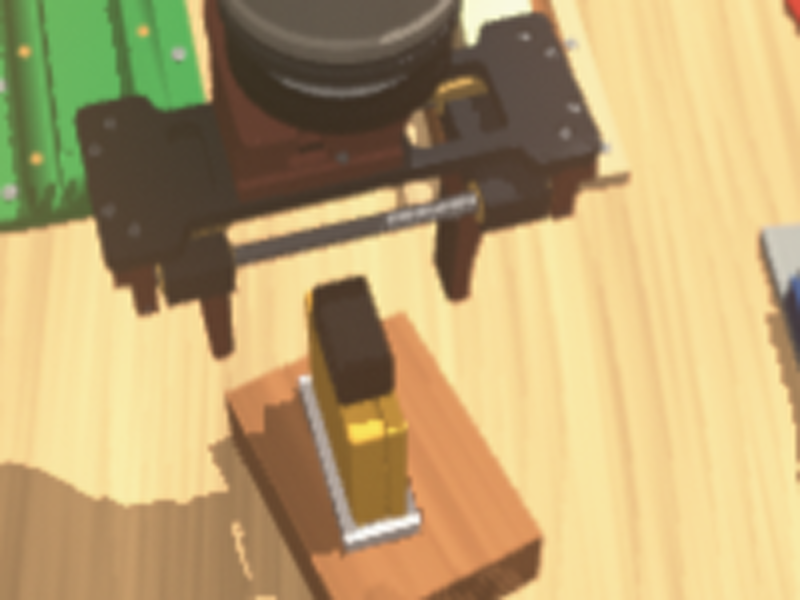

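View pics/t11.png

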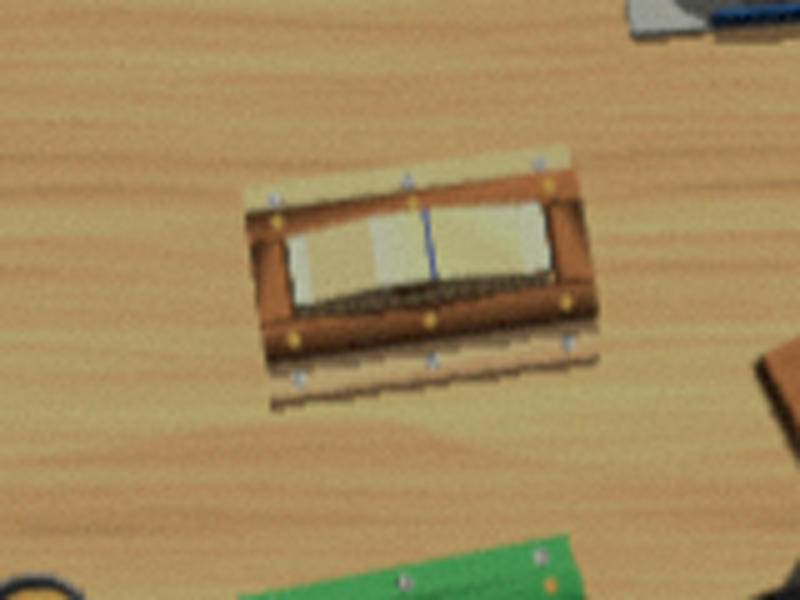

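Call:
carry_out:
  increments: [-1,-0.4,0,0,0,-1,0,0.8,0,0,-1,0,0.4,0,0,-1,0,0,0,0,-1,0,0,0,0]

```text
clock: 15.6
position: [0.544, -0.2768, 0.1901]
tool_rot: [0.539, 0.436, 0.578, -0.431]
contact_force: [-0.5, -0.0, -0.3]
gripper_width: 0.0879
```

Run:
```python
from plan import *
pg=np.load('p.npy')[2]
plan(pg[0],pg[1],.129,.228)
a=atz('top',(345-.3,221.6-.3),.075);b=atz('top',(347-.3,236-.3),.075);print(a,b,(a+b)/2)
```

```text
clock 15.6 pos [ 0.544  -0.2768  0.1901] toolx [-0.0388  0.0392 -0.9985] jaw 14.392344552841202 F [-0.4899 -0.0047 -0.2714] w 0.08785630497241143
turn deg 1.3289068238584365 turn units 0.22148447064307275 shift units after turn [ 1.2417 -1.156   0.3208] mm [ 62.0849 -57.8005  16.0379] q7 0.8416872988864881
[ 0.5889 -0.0417  0.075 ] [ 0.5497 -0.0463  0.075 ] [ 0.5693 -0.044   0.075 ]
```

Call:
carry_out:
  increments: [-1,0,-0.3,0.1,0.2,-1,0,-0.3,0.1,0,-1,0,-0.3,0.1,0,-1,0,-0.2,0,0,-1,0,0,0,0,-1,0,0,0,0]

```text
clock: 16.2
position: [0.4835, -0.3084, 0.1912]
tool_rot: [0.532, 0.444, 0.572, -0.439]
contact_force: [-0.4, 0.0, -1.2]
gripper_width: 0.0878
```

Run:
```python
from plan import *
pg=np.load('p.npy')[2]
plan(pg[0],pg[1],.129,.228)
```

```text
clock 16.2 pos [ 0.4835 -0.3084  0.1912] toolx [-0.0406  0.0401 -0.9984] jaw 12.718687580714928 F [-0.4308  0.0355 -1.1561] w 0.08783887428243091
turn deg -0.34475014826784905 turn units -0.05745835804464151 shift units after turn [ 1.2416  0.168  -0.0202] mm [62.081   8.4001 -1.0094] q7 0.8968291907194483
```

Call:
carry_out:
  increments: [-1,0.2,0.15,0,0,-1,0.3,0,0,0,-1,0.3,0,0,0,-1,0.25,0,0,0,-1,0.15,0,0,0,-1,0,0,0,0,-1,0,0,0,0]

```text
clock: 16.9
position: [0.4937, -0.3011, 0.1258]
tool_rot: [0.533, 0.443, 0.573, -0.437]
contact_force: [-0.8, 0.1, 0.4]
gripper_width: 0.088
```

Run:
```python
from plan import *
pg=np.load('p.npy')[2]
plan(pg[0],pg[1],.129,.228)
t=env.grab_frame('side')
cv2.imwrite('pics/t12.png',cv2.resize(t[270:420,230:430],(800,600),interpolation=cv2.INTER_CUBIC))
```

```text
clock 16.9 pos [ 0.4937 -0.3011  0.1258] toolx [-0.0392  0.0408 -0.9984] jaw 13.053326486035104 F [-0.8354  0.115   0.4478] w 0.08798805518615947
turn deg -0.010111242947667394 turn units -0.0016852071579445656 shift units after turn [-0.061  -0.1047  0.0137] mm [-3.0521 -5.2372  0.6859] q7 0.9258705995280755
```

View pics/t12.png

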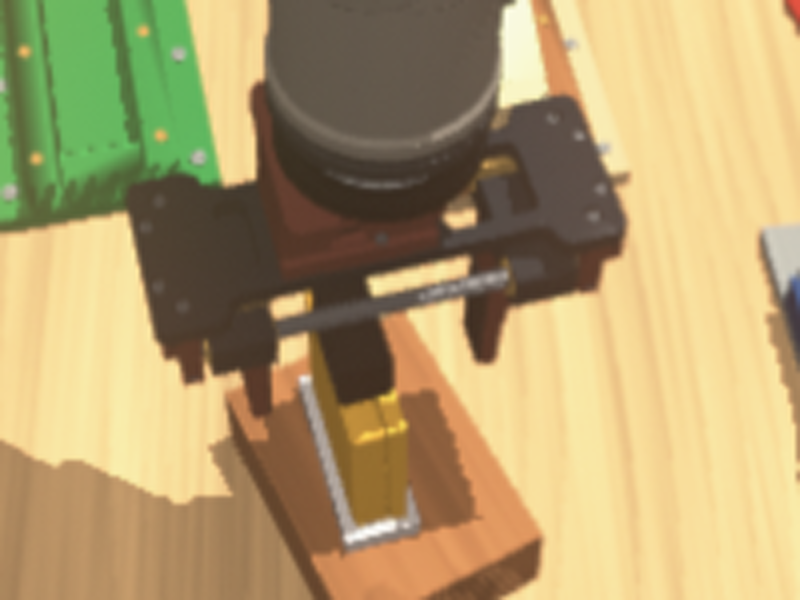

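Call:
carry_out:
  increments: [-1,-0.08,-0.1,0.01,0,1,0,0,0,0,1,0,0,0,0,1,0,0,0,0,1,0,0,0,0,1,0,0,0,0,1,0,0,0,0,1,0,0,0,0,1,0,0,0,0,1,0,0,0,0]
  newtons: 20

```text
clock: 17.95
position: [0.4899, -0.3039, 0.1327]
tool_rot: [0.535, 0.443, 0.572, -0.437]
contact_force: [-0.4, 0.5, 0.4]
gripper_width: 0.024
```

Run:
```python
from plan import *
pg=np.load('p.npy')[2]
plan(pg[0],pg[1],.129,.228)
```

```text
clock 17.95 pos [ 0.4899 -0.3039  0.1327] toolx [-0.0351  0.0395 -0.9986] jaw 13.015385850983591 F [-0.4041  0.4769  0.357 ] w 0.0239530469110904
turn deg -0.04805187799918085 turn units -0.008008646333196808 shift units after turn [ 0.0755 -0.0127 -0.0177] mm [ 3.7747 -0.6333 -0.886 ] q7 0.9290523892279337
```

Call:
carry_out:
  increments: [1,-0.15,0,0,0,1,-0.3,0,0,0,1,-0.4,0,0,0,1,-0.3,0,0,0,1,-0.15,0,0,0,1,0,0,0,0,1,0,0,0,0]

```text
clock: 18.65
position: [0.4901, -0.3054, 0.1989]
tool_rot: [0.533, 0.443, 0.573, -0.438]
contact_force: [0.2, 0.6, -3.5]
gripper_width: 0.0238
```

Run:
```python
from plan import *
print(Rq(env.read_state()['tool_rot']))
plan(.5693,-.044,.17,.127)
t=env.grab_frame('side')
cv2.imwrite('pics/t13.png',cv2.resize(t[270:420,230:430],(800,600),interpolation=cv2.INTER_CUBIC))
```

```text
[[-0.0405  0.9739  0.2235]
 [ 0.0415  0.2252 -0.9734]
 [-0.9983 -0.0301 -0.0496]]
clock 18.65 pos [ 0.4901 -0.3054  0.1989] toolx [-0.0405  0.0415 -0.9983] jaw 13.018255838362926 F [ 0.2186  0.5623 -3.4909] w 0.023829976955824828
turn deg 5.741691840201475 turn units 0.9569486400335792 shift units after turn [ 0.7296  2.252  -4.9577] mm [  36.4812  112.5985 -247.8845] q7 0.8902213093136925
```

View pics/t13.png

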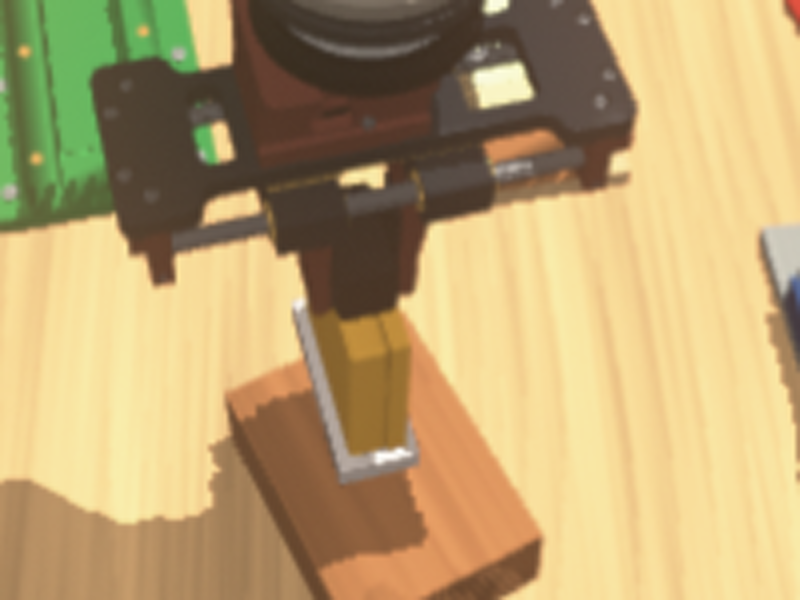

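Call:
carry_out:
  increments: [1,0,0,0,0.3,1,0,0,0,0.4,1,0,0,0,0.25,1,0,0,0,0,1,0,0.12,-0.26,0,1,0,0.22,-0.48,0,1,0,0.24,-0.52,0,1,0,0.24,-0.52,0,1,0,0.24,-0.52,0,1,0,0.24,-0.52,0,1,0,0.24,-0.52,0,1,0,0.24,-0.52,0,1,0,0.22,-0.5,0,1,0,0.14,-0.34,0,1,0,0.06,-0.14,0,1,0,0,0,0,1,0,0,0,0]

```text
clock: 20.4
position: [0.5716, -0.0286, 0.2024]
tool_rot: [0.507, 0.468, 0.555, -0.465]
contact_force: [-0.9, -0.2, -1.9]
gripper_width: 0.0239
```

```bash
cat > gz.py <<'E'
from plan import *
import sys
plan(.5693,-.044,.165,.127)
print(Rq(env.read_state()['tool_rot'])[2])
for c,o,w in(('side',(290,140),(160,120)),('top',(290,160),(112,84))):
    t=env.grab_frame(c);cv2.imwrite(f'pics/{c}_{sys.argv[1]}.png',t)
    r=cv2.resize(t[o[1]:o[1]+w[1],o[0]:o[0]+w[0]],(800,600),interpolation=cv2.INTER_CUBIC)
    cv2.imwrite(f'pics/{c}c_{sys.argv[1]}.png',r)
E
python3 gz.py g1
```

```text
clock 20.4 pos [ 0.5716 -0.0286  0.2024] toolx [-0.0481  0.0471 -0.9977] jaw 7.438763853961721 F [-0.8831 -0.1645 -1.9151] w 0.0238813776650658
turn deg 0.16219985580026589 turn units 0.027033309300044314 shift units after turn [ 0.7331 -0.0526  0.3387] mm [36.6528 -2.629  16.9326] q7 0.2857999878365468
[-0.9977 -0.0417 -0.0529]
```

View pics/sidec_g1.png

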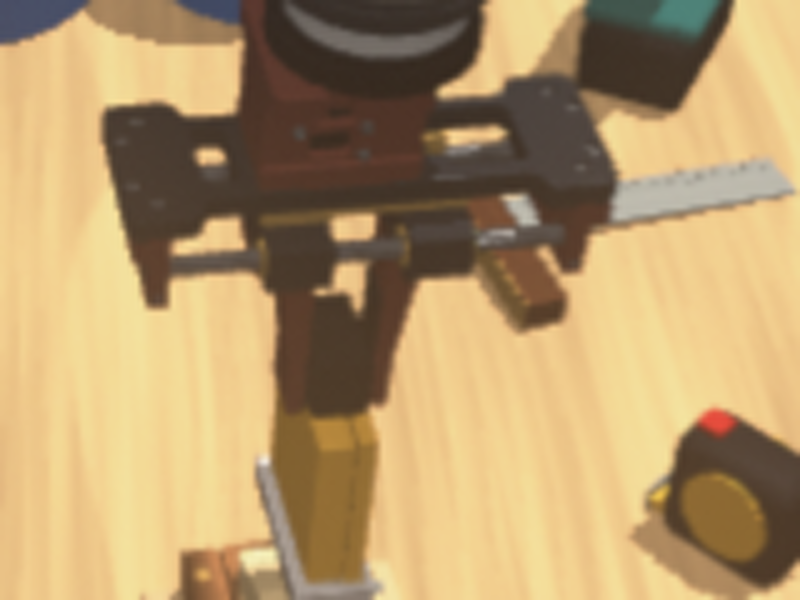

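View pics/topc_g1.png

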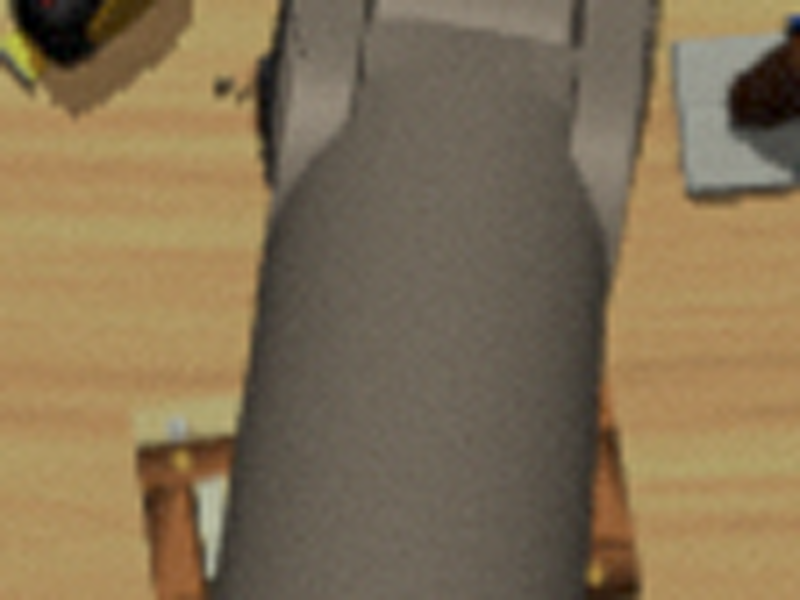

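```bash
cat > gf.py <<'E'
from plan import *
from scipy.spatial.transform import Rotation as Ro
# tool->gauge rigid guess
R0=Rq([.535,.443,.572,-.437]);p0=np.array([.4899,-.3039,.1327])
Rz=Ro.from_euler('z',.227).as_matrix()
Rtg=R0.T@Rz; vtb=R0.T@(np.array([.4889,-.3031,.045])-p0)
def G(P,b,Rg):return b+np.array(P)@Rg.T
def drawG(k,c,b,Rg,s,o,col=(0,0,255)):
    for L in GAUGE:
        q=(proj(c,G(L,b,Rg))-o+.5)*s
        cv2.polylines(k,[np.round(q).astype(int)],False,col,1,cv2.LINE_AA)
def ang(Rg): # rock about x, roll about y, yaw
    e=Ro.from_matrix(Rg).as_euler('zyx',degrees=True);return dict(rock=e[2],roll=e[1],yaw=e[0])
def now():
    st=env.read_state();R=Rq(st['tool_rot']);p=np.array(st['position'])
    return p,R,p+R@vtb,R@Rtg
E
python3 - <<'E'
from gf import *
p,R,b,Rg=now();print(b,ang(Rg))
t=cv2.imread('pics/side_g1.png');o=np.array((320,170))
k=cv2.resize(t[o[1]:o[1]+100,o[0]:o[0]+65],None,fx=6,fy=6,interpolation=cv2.INTER_CUBIC);k2=k.copy()
drawG(k,'side',b,Rg,6,o);cv2.imwrite('pics/gf1.png',np.hstack([k2,k]))
E
```

```text
[ 0.5692 -0.028   0.1148] {'rock': np.float64(0.26172851681172027), 'roll': np.float64(0.937404903359837), 'yaw': np.float64(7.285430403026671)}
```

View pics/gf1.png

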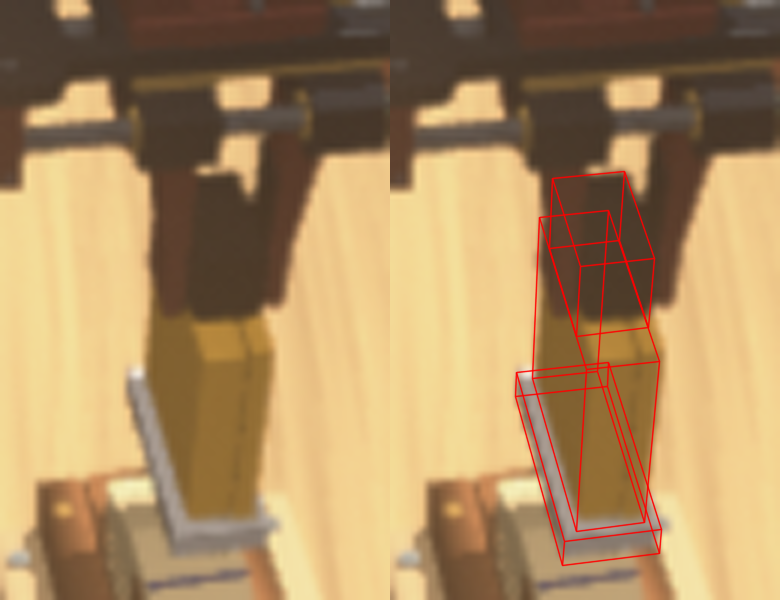

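Run:
```python
import cv2
t=cv2.imread('pics/side_g1.png')
a=cv2.resize(t[188:238,335:377],None,fx=12,fy=12,interpolation=cv2.INTER_CUBIC)
b=cv2.resize(t[225:270,335:377],None,fx=12,fy=12,interpolation=cv2.INTER_CUBIC)
cv2.imwrite('pics/z1.png',a[:600]);cv2.imwrite('pics/z2.png',b)
```

```text
(no output)
```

View pics/z1.png

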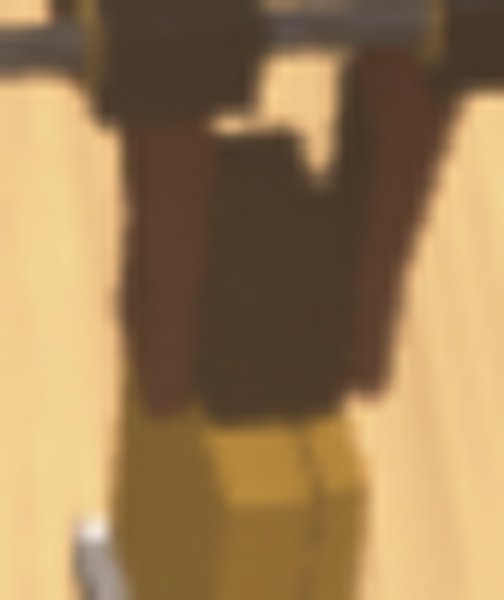

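View pics/z2.png

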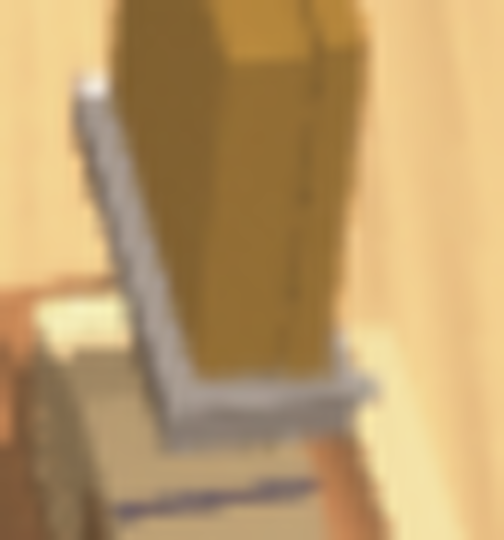

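```bash
cat >> gf.py <<'E'
def gfit(obs,b0,rock0=0,roll0=0,yaw=.127,zfix=None):
    P=[o[0] for o in obs];U=np.array([o[1] for o in obs])
    def mk(q): return np.array(q[:3]),Ro.from_euler('zyx',[q[5],q[4],q[3]]).as_matrix()
    def r(q):
        b,Rg=mk(q);return np.r_[(proj('side',G(P,b,Rg))-U).ravel()/.5,(q[5]-yaw)/.02,(q[:3]-b0)/.003]
    s=least_squares(r,np.r_[b0,rock0,roll0,yaw],x_scale=[.01,.01,.01,.1,.1,.1],loss='soft_l1')
    J=np.linalg.inv(s.jac.T@s.jac);q=s.x
    print('base',q[:3],'rock,roll,yaw deg',np.degrees(q[3:]),'sd rock',np.degrees(J[3,3]**.5),'res px',np.round(s.fun[:2*len(P)]*.5,1))
    return mk(q)
E
python3 - <<'E'
from gf import *
z=lambda x,y:(335+x/12-.46,225+y/12-.46)
y=lambda x,y:(335+x/12-.46,188+y/12-.46)
obs=[((-.017,-.042,.012),z(180,410)),((-.017,-.042,0),z(172,445)),((.017,-.042,.012),z(370,385)),((-.017,.042,.012),z(85,82)),((-.012,-.038,.012),z(195,375)),((.012,-.038,.012),z(330,372)),((-.012,-.038,.088),z(228,62)),((.012,-.038,.088),z(362,48)),((-.012,-.022,.088),y(208,418)),((.012,-.022,.088),y(340,412))]
p,R,b0,R0_=now()
b,Rg=gfit(obs,b0)
t=cv2.imread('pics/side_g1.png');o=np.array((320,170))
k=cv2.resize(t[o[1]:o[1]+100,o[0]:o[0]+65],None,fx=6,fy=6,interpolation=cv2.INTER_CUBIC)
drawG(k,'side',b,Rg,6,o);cv2.imwrite('pics/gf2.png',k)
E
```

```text
base [ 0.5708 -0.0263  0.1151] rock,roll,yaw deg [-1.4261  1.412   6.8499] sd rock 1.031070979435562 res px [-0.5 -0.4 -0.1  0.8 -0.  -0.1 -0.3 -0.3  0.3  0.9  0.5 -0.1 -0.4 -0.8
  0.5 -0.9 -0.5  1.1  0.5  0.4]
```

View pics/gf2.png

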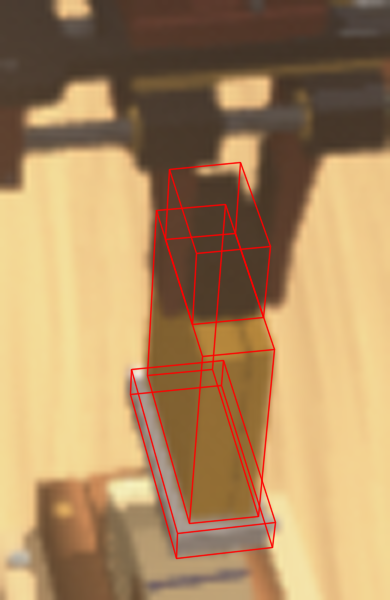

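Call:
carry_out:
  increments: [1,0,-0.01,0.12,0,1,0,-0.01,0.15,0,1,0,0,0.1,0,1,0.15,0,0,0,1,0.2,0,0,0,1,0.2,0,0,0,1,0.1,0,0,0,1,0,0,0,0,1,0,0,0,0]

```text
clock: 21.4
position: [0.5697, -0.052, 0.165]
tool_rot: [0.505, 0.469, 0.553, -0.468]
contact_force: [-0.5, 0.0, -2.9]
gripper_width: 0.0242
```

```bash
cat > g2.py <<'E'
from gf import *
import sys
n=sys.argv[1]
st=env.read_state();p,R,b,Rg=now();print(st['clock'],'tcp',p,'toolx',R[:,0],'pred base',b,ang(Rg),'F',st['contact_force'],st['gripper_width'])
t=env.grab_frame('side');cv2.imwrite(f'pics/side_{n}.png',t)
o=np.array((325,195))
k=cv2.resize(t[o[1]:o[1]+85,o[0]:o[0]+57],None,fx=7,fy=7,interpolation=cv2.INTER_CUBIC);k2=k.copy()
drawG(k,'side',b,Rg,7,o);cv2.imwrite(f'pics/{n}.png',np.hstack([k2,k]))
E
python3 g2.py h1
```

```text
21.4 tcp [ 0.5697 -0.052   0.165 ] toolx [-0.0499  0.046  -0.9977] pred base [ 0.5671 -0.0508  0.0773] {'rock': np.float64(0.18809960535678266), 'roll': np.float64(1.0690326438307776), 'yaw': np.float64(6.919957251587262)} F [-0.4712  0.0112 -2.9221] 0.024225932170302104
```

View pics/h1.png

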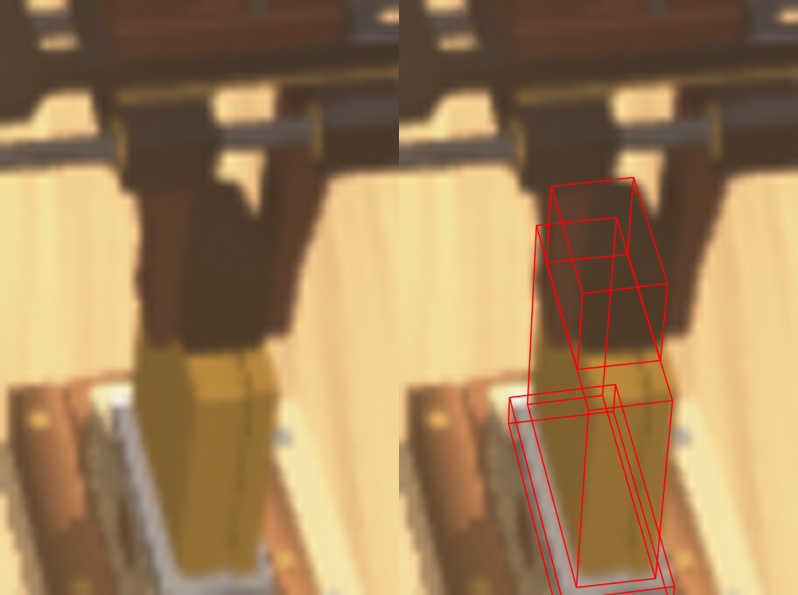

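Call:
carry_out:
  increments: [1,0,0,-0.1,0,1,0,0,0,0,1,0.02,0,0,0]
  newtons: 14

```text
clock: 21.75
position: [0.5698, -0.0461, 0.1652]
tool_rot: [0.506, 0.469, 0.553, -0.467]
contact_force: [0.2, -0.9, -2.4]
gripper_width: 0.0241
```

Call:
carry_out:
  increments: [1,0.02,0,0,0]

```text
clock: 21.85
position: [0.5699, -0.0459, 0.1644]
tool_rot: [0.506, 0.469, 0.553, -0.467]
contact_force: [0.4, -0.4, -2.3]
gripper_width: 0.0237
```

Call:
carry_out:
  increments: [1,0.02,0,0,0]

```text
clock: 21.95
position: [0.5699, -0.0458, 0.1635]
tool_rot: [0.506, 0.47, 0.553, -0.467]
contact_force: [0.8, -0.3, -3.2]
gripper_width: 0.0238
```

Call:
carry_out:
  increments: [1,0.02,0,0,0]

```text
clock: 22.05
position: [0.57, -0.0458, 0.1626]
tool_rot: [0.506, 0.47, 0.553, -0.467]
contact_force: [-0.6, 0.2, 4.2]
gripper_width: 0.0237
```

Call:
carry_out:
  increments: [1,0.02,0,0,0]

```text
clock: 22.15
position: [0.5703, -0.0459, 0.1625]
tool_rot: [0.506, 0.47, 0.552, -0.467]
contact_force: [-4.4, 0.5, 10.6]
gripper_width: 0.0237
```

Call:
carry_out:
  increments: [1,0.02,0,0,0]

```text
clock: 22.25
position: [0.5703, -0.046, 0.1625]
tool_rot: [0.506, 0.47, 0.552, -0.467]
contact_force: [-3.4, 0.0, 8.0]
gripper_width: 0.0239
```

Call:
carry_out:
  increments: [1,0.012,0,0.05,0,1,0.012,0,0.05,0]

```text
clock: 22.45
position: [0.5709, -0.0501, 0.1622]
tool_rot: [0.506, 0.471, 0.553, -0.466]
contact_force: [-1.7, 1.8, 2.4]
gripper_width: 0.0243
```

Call:
carry_out:
  increments: [1,0.012,0,0.05,0,1,0.012,0,0.05,0]

```text
clock: 22.65
position: [0.5715, -0.0553, 0.1613]
tool_rot: [0.505, 0.471, 0.553, -0.466]
contact_force: [-2.0, -0.1, 5.4]
gripper_width: 0.0241
```

```bash
python3 g2.py h2
```

```text
22.65 tcp [ 0.5715 -0.0553  0.1613] toolx [-0.0459  0.0498 -0.9977] pred base [ 0.5693 -0.0538  0.0737] {'rock': np.float64(0.4102993209225086), 'roll': np.float64(0.8358192801015333), 'yaw': np.float64(6.9832067608961035)} F [-1.975  -0.0828  5.3979] 0.02414721278026169
```

View pics/h2.png

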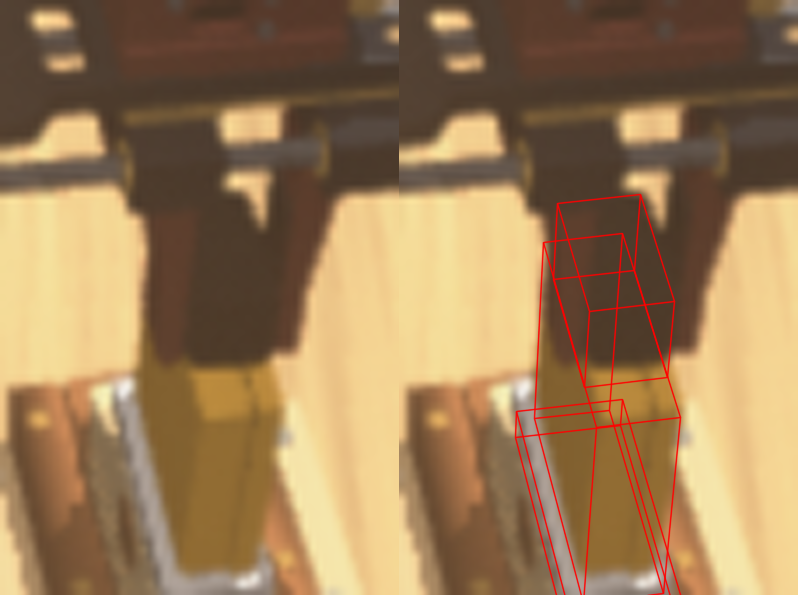

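Call:
carry_out:
  increments: [1,0.015,0,0.05,0,1,0.015,0,0.05,0]

```text
clock: 22.9
position: [0.5722, -0.0615, 0.16]
tool_rot: [0.506, 0.471, 0.553, -0.466]
contact_force: [-1.8, 0.1, 5.4]
gripper_width: 0.0239
```

Call:
carry_out:
  increments: [1,0.017,0,0.05,0,1,0.017,0,0.05,0]

```text
clock: 23.1
position: [0.5728, -0.0676, 0.1583]
tool_rot: [0.506, 0.471, 0.552, -0.466]
contact_force: [-2.1, -1.1, 5.3]
gripper_width: 0.0239
```

```bash
python3 g2.py h3
```

```text
23.1 tcp [ 0.5728 -0.0676  0.1583] toolx [-0.0452  0.0484 -0.9978] pred base [ 0.5707 -0.0662  0.0706] {'rock': np.float64(0.3270837503010494), 'roll': np.float64(0.7962930661143679), 'yaw': np.float64(6.8991764988676945)} F [-2.1131 -1.1458  5.3047] 0.023873186026036938
```

View pics/h3.png

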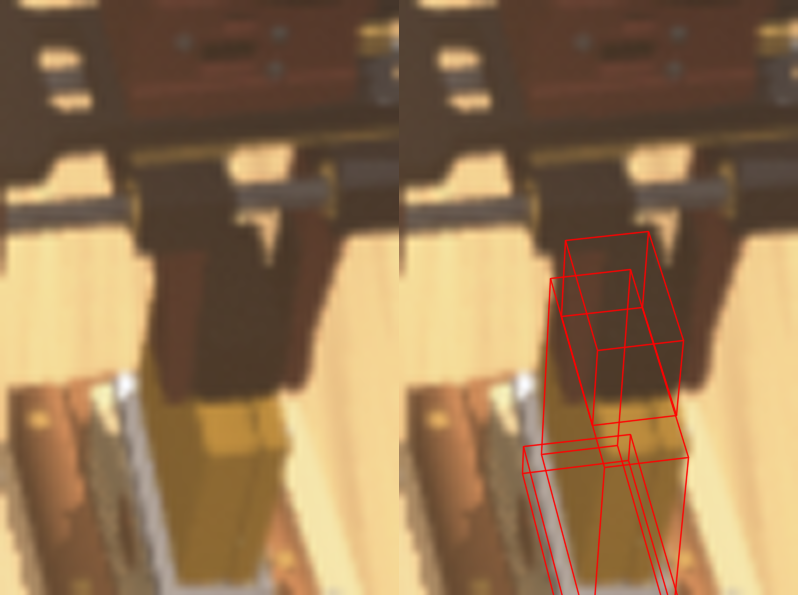

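Run:
```python
import cv2
t=cv2.imread('pics/side_h3.png')
a=cv2.resize(t[245:291,335:377],None,fx=12,fy=12,interpolation=cv2.INTER_CUBIC)
cv2.imwrite('pics/z3.png',a)
```

```text
(no output)
```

View pics/z3.png

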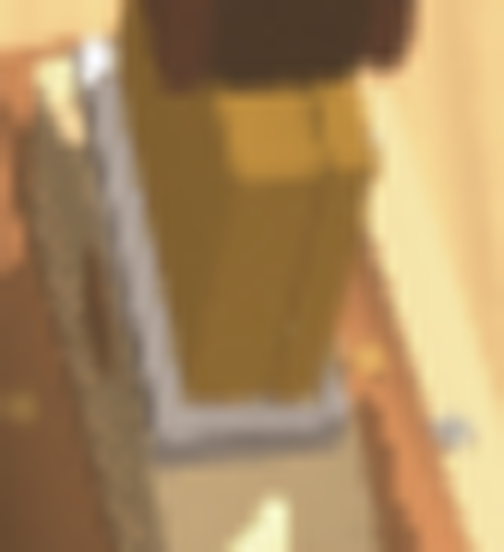

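Run:
```python
from gf import *
z=lambda x,y:(335+x/12-.46,245+y/12-.46)
obs=[((-.017,-.042,.012),z(162,440)),((-.017,-.042,0),z(158,462)),((.017,-.042,.012),z(347,415)),((-.017,.042,.012),z(85,40)),((-.012,-.038,.012),z(185,400)),((.012,-.038,.012),z(315,400)),((-.012,-.038,.088),z(232,178)),((.012,-.038,.088),z(370,165)),((-.012,-.022,.088),z(217,88)),((.012,-.022,.088),z(350,82))]
for m in ('all',):
    b,Rg=gfit(obs,np.array([.5695,-.044,.075]),.2)
print('grasp pt on gauge:',Rg.T@(now()[0]-.0187*now()[1][:,0]-b))
t=cv2.imread('pics/side_h3.png');o=np.array((325,200))
k=cv2.resize(t[o[1]:o[1]+90,o[0]:o[0]+65],None,fx=6,fy=6,interpolation=cv2.INTER_CUBIC)
drawG(k,'side',b,Rg,6,o);cv2.imwrite('pics/gf3.png',k)
for n in('gauge_base','gauge_center','pointer','stud_crest'):
    print(n,[(round(d['conf'],2),np.round(d['position'],1)) for d in env.tip_of('side',n)])
print(proj('side',[b,b+Rg@[0,0,.059]]))
```

```text
base [ 0.5687 -0.0427  0.0748] rock,roll,yaw deg [10.3996  3.0999  5.7641] sd rock 0.6287207790040131 res px [-0.1 -0.5 -0.3  0.5  0.4 -0.  -0.3 -0.2 -0.   1.   0.4 -0.2 -0.2 -0.2
  0.3 -0.2 -0.4  0.6  0.4 -0.1]
grasp pt on gauge: [-0.0015 -0.0074  0.1053]
gauge_base [(0.95, array([351.5, 264.6]))]
gauge_center [(0.96, array([354.1, 251.9])), (0.22, array([435.6, 251.1]))]Traceback (most recent call last):
  File "<stdin>", line 11, in <module>
ValueError: it knows: cradle_floor, gauge_base, gauge_center, joist_top, pencil, plane, screw_tub, stud_center, stud_crest, tape, try_square
```

View pics/gf3.png

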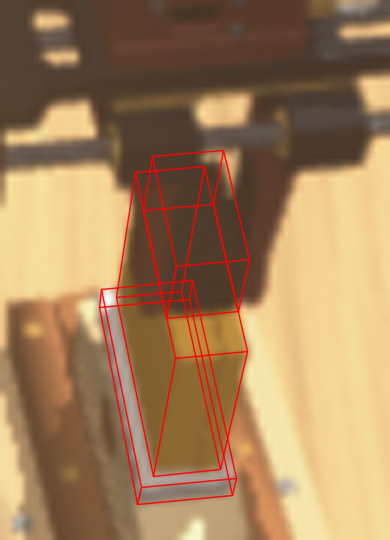

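```bash
cat > joint.py <<'E'
from gf import *
z=lambda x,y:(335+x/12-.46,225+y/12-.46)
y=lambda x,y:(335+x/12-.46,188+y/12-.46)
o1=[((-.017,-.042,.012),z(180,410)),((-.017,-.042,0),z(172,445)),((.017,-.042,.012),z(370,385)),((-.017,.042,.012),z(85,82)),((-.012,-.038,.012),z(195,375)),((.012,-.038,.012),z(330,372)),((-.012,-.038,.088),z(228,62)),((.012,-.038,.088),z(362,48)),((-.012,-.022,.088),y(208,418)),((.012,-.022,.088),y(340,412))]
z3=lambda x,y:(335+x/12-.46,245+y/12-.46)
o3=[((-.017,-.042,.012),z3(162,440)),((-.017,-.042,0),z3(158,462)),((.017,-.042,.012),z3(347,415)),((-.017,.042,.012),z3(85,40)),((-.012,-.038,.012),z3(185,400)),((.012,-.038,.012),z3(315,400)),((-.012,-.038,.088),z3(232,178)),((.012,-.038,.088),z3(370,165)),((-.012,-.022,.088),z3(217,88)),((.012,-.022,.088),z3(350,82))]
tcp1,tx1=np.array([.5716,-.0286,.2024]),np.array([-.0481,.0471,-.9977])
def joint(o3,tcp3,tx3,pr=True):
    gp1=tcp1-.0187*tx1;gp3=tcp3-.0187*tx3
    M=lambda r,l,y_:Ro.from_euler('zyx',[y_,l,r]).as_matrix()
    def r(q):
        du=q[:2]*1;g=q[2:5]/100;R1=M(q[5],q[7],q[9]);R3=M(q[6],q[8],q[10])
        b1=gp1-R1@g;b3=gp3-R3@g
        e=[]
        for o,b,Rg in((o1,b1,R1),(o3,b3,R3)):
            e.append((proj('side',G([a[0] for a in o],b,Rg))+du-np.array([a[1] for a in o])).ravel()/.6)
        return np.r_[np.concatenate(e),du/1.2,(g-[0,-.0015,.1067])/[.001,.002,.0012],(q[5]-.0046)/.014,(q[9]-.125)/.02,(q[10]-.125)/.02,(b3[2]-.0748)/.001]
    s=least_squares(r,[0,0,0,-.15,10.67,0,.2,0,0,.125,.125],loss='soft_l1')
    q=s.x;C=np.linalg.inv(s.jac.T@s.jac);g=q[2:5]/100
    b3=gp3-M(q[6],q[8],q[10])@g
    print('duv',q[:2],'g mm',g*1000,'rock1',np.degrees(q[5]),'ROCK',np.degrees(q[6]),'sd',np.degrees(C[6,6]**.5),'rolls',np.degrees(q[7:9]),'yaws',np.degrees(q[9:]),'base3',b3)
    return q,b3
if __name__=='__main__':
    joint(o3,np.array([.5728,-.0676,.1583]),np.array([-.0452,.0484,-.9978]))
E
python3 joint.py
```

```text
duv [ 0.671  -0.0676] g mm [ -0.1675  -6.4735 106.3119] rock1 -0.9300751816561366 ROCK 11.190868895020905 sd 0.7248987104578838 rolls [1.2543 3.1948] yaws [6.8871 6.1377] base3 [ 0.5672 -0.0416  0.0741]
```

Call:
carry_out:
  increments: [1,0.014,0,0.028,0,1,0.014,0,0,0]

```text
clock: 23.45
position: [0.5732, -0.0701, 0.1574]
tool_rot: [0.506, 0.471, 0.552, -0.467]
contact_force: [-2.6, -1.7, 9.5]
gripper_width: 0.0239
```

Call:
carry_out:
  increments: [1,0.005,0,0,0,1,0.005,0,0,0,1,0.005,0,0,0]

```text
clock: 23.75
position: [0.5732, -0.0706, 0.1573]
tool_rot: [0.506, 0.471, 0.551, -0.467]
contact_force: [-3.0, -1.8, 5.4]
gripper_width: 0.0236
```

```bash
python3 g2.py h4
python3 - <<'E'
from plan import *
for i in range(6):
    env.grab_frame('side');s=env.read_state();print(s['position'],s['contact_force'],s['moment'])
t=env.grab_frame('side');a=cv2.resize(t[245:291,335:377],None,fx=12,fy=12,interpolation=cv2.INTER_CUBIC)
cv2.imwrite('pics/z4.png',a);cv2.imwrite('pics/side_z4.png',t)
E
```

```text
23.75 tcp [ 0.5732 -0.0706  0.1573] toolx [-0.0443  0.0465 -0.9979] pred base [ 0.5711 -0.0694  0.0696] {'rock': np.float64(0.21423605065438456), 'roll': np.float64(0.7473852989785088), 'yaw': np.float64(6.845859472873848)} F [-3.0196 -1.8433  5.3729] 0.023649952591698113
[ 0.5732 -0.0706  0.1573] [-1.8939 -0.2145  5.8419] [-0.0363  0.7791  0.1315]
[ 0.5732 -0.0706  0.1573] [-1.7884 -0.6075  6.1991] [-0.0039  0.7575  0.1786]
[ 0.5731 -0.0706  0.1573] [-2.6603 -1.3059  5.8443] [0.0019 0.7551 0.0956]
[ 0.5731 -0.0706  0.1573] [-2.4357 -0.6356  5.5018] [0.0165 0.7966 0.0988]
[ 0.5732 -0.0706  0.1572] [-2.1418 -0.5748  4.9561] [-0.0202  0.7324  0.0868]
[ 0.5732 -0.0706  0.1573] [-1.6737 -0.4137  5.2426] [-0.0349  0.7357  0.1285]
```

View pics/z4.png

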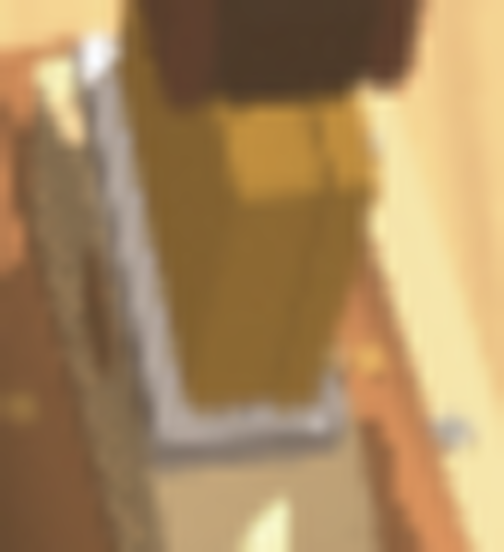

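Run:
```python
from joint import *
o4=[((-.017,-.042,.012),z3(163,442)),((-.017,-.042,0),z3(158,463)),((.017,-.042,.012),z3(345,418)),((-.017,.042,.012),z3(86,39)),((-.012,-.038,.012),z3(187,407)),((.012,-.038,.012),z3(315,403)),((-.012,-.038,.088),z3(235,196)),((.012,-.038,.088),z3(370,186)),((-.012,-.022,.088),z3(218,102)),((.012,-.022,.088),z3(353,97))]
joint(o4,np.array([.5732,-.0706,.1573]),np.array([-.0443,.0465,-.9979]))
gfit(o4,np.array([.5695,-.044,.075]),.2)
gfit(o3,np.array([.5695,-.044,.075]),.2)
```

```text
duv [0.6293 0.0024] g mm [ -0.1628  -6.5178 106.3722] rock1 -0.8038723183214533 ROCK 13.25219203935764 sd 0.7469676291852454 rolls [1.1816 3.2455] yaws [6.913  6.0895] base3 [ 0.5675 -0.0408  0.0741]
base [ 0.5689 -0.0422  0.0747] rock,roll,yaw deg [12.3547  3.0896  5.8079] sd rock 0.6951074887528252 res px [-0.1 -0.3 -0.3  0.6  0.6  0.  -0.3 -0.4 -0.1  0.7  0.4 -0.1 -0.3 -0.1
  0.4 -0.5 -0.3  0.7  0.3 -0. ]
base [ 0.5687 -0.0427  0.0748] rock,roll,yaw deg [10.3996  3.0999  5.7641] sd rock 0.6287207790040131 res px [-0.1 -0.5 -0.3  0.5  0.4 -0.  -0.3 -0.2 -0.   1.   0.4 -0.2 -0.2 -0.2
  0.3 -0.2 -0.4  0.6  0.4 -0.1]
```

Call:
carry_out:
  increments: [1,0.003,0,-0.03,0,1,0.004,0,0,0,1,0.004,0,0,0]

```text
clock: 24.45
position: [0.5731, -0.0705, 0.1573]
tool_rot: [0.507, 0.471, 0.551, -0.468]
contact_force: [-1.8, 0.8, 5.2]
gripper_width: 0.0237
```

```bash
python3 g2.py h5
python3 - <<'E'
from plan import *
t=env.grab_frame('side');a=cv2.resize(t[245:291,335:377],None,fx=12,fy=12,interpolation=cv2.INTER_CUBIC)
cv2.imwrite('pics/z5.png',a);cv2.imwrite('pics/side_z5.png',t)
E
```

```text
24.45 tcp [ 0.5731 -0.0705  0.1573] toolx [-0.0437  0.0447 -0.998 ] pred base [ 0.5711 -0.0694  0.0696] {'rock': np.float64(0.1069010573998782), 'roll': np.float64(0.7160436671460213), 'yaw': np.float64(6.820960737864698)} F [-1.819   0.773   5.1897] 0.023688146753217346
```

View pics/z5.png

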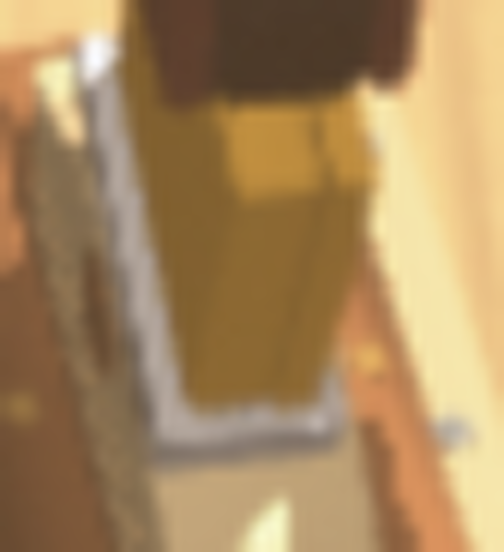

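Call:
carry_out:
  increments: [1,0,0,-0.06,0,1,0,0,0,0]

```text
clock: 24.75
position: [0.5728, -0.0688, 0.1577]
tool_rot: [0.507, 0.471, 0.55, -0.468]
contact_force: [-1.8, 1.0, 3.0]
gripper_width: 0.0238
```

```bash
python3 g2.py h6
```

```text
24.75 tcp [ 0.5728 -0.0688  0.1577] toolx [-0.043   0.0429 -0.9982] pred base [ 0.5709 -0.0679  0.07  ] {'rock': np.float64(0.006417132481886005), 'roll': np.float64(0.6796457044927899), 'yaw': np.float64(6.779338290576369)} F [-1.813   1.0037  3.0234] 0.0238444051951196
```

Call:
carry_out:
  increments: [1,0.01,0,0,0]

```text
clock: 24.9
position: [0.5729, -0.069, 0.1575]
tool_rot: [0.507, 0.471, 0.55, -0.468]
contact_force: [-4.1, -2.3, 9.1]
gripper_width: 0.0241
```

Run:
```python
from plan import *
for i in range(56):
    t=env.grab_frame('side')
    if i%14==0 or i==55:
        s=env.read_state();print(s['clock'],s['position'],s['contact_force'],s['gripper_width'])
print(Rq(env.read_state()['tool_rot'])[:,0])
a=cv2.resize(t[245:291,335:377],None,fx=12,fy=12,interpolation=cv2.INTER_CUBIC)
cv2.imwrite('pics/z6.png',a);cv2.imwrite('pics/side_z6.png',t)
```

```text
24.95 [ 0.5729 -0.069   0.1575] [-2.6532 -0.8399  6.6331] 0.023776289619524413
25.65 [ 0.5729 -0.069   0.1575] [-2.708  -1.2085  7.5601] 0.023591040470797537
26.35 [ 0.5729 -0.069   0.1575] [-2.524  -1.0563  6.471 ] 0.02372842871649574
27.05 [ 0.5729 -0.069   0.1575] [-2.8005 -1.786   7.3802] 0.02390163070133571
27.7 [ 0.5729 -0.069   0.1575] [-1.8162 -1.1141  6.8706] 0.024022001933672307
[-0.0428  0.0432 -0.9981]
```

View pics/z6.png

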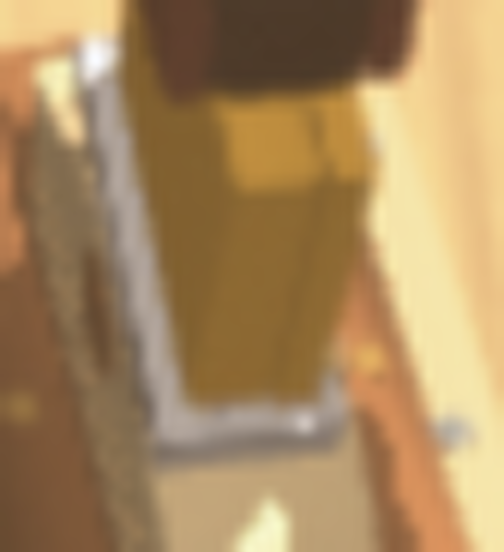

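View pics/side_z6.png

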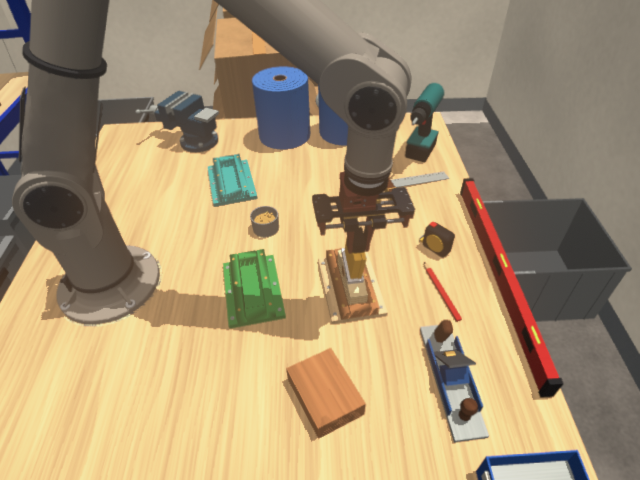

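Run:
```python
from bench import env
print(env.close_job())
```

```text
the job is handed in; nothing more can be done
None
```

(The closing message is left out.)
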